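# Pack the chill bin and take a between-pack temperature check

### The arm

A 6-joint arm with a two-finger parallel gripper is mounted at the origin on a cart in front of the work surface, level with it; the furniture and walls round the work are solid. World frame = base frame: x ahead of the robot, y to its left, z up, the work surface at z = 0. Lengths are in m, angles in rad, forces in N, time in s.
With the tool pointing down it reaches from about 0.3 to 0.775 m from the base axis. Payload 14.6 kg.
Tool frame: the origin (TCP) lies midway between the tips of the shut fingers; the grasp point (between the pads) lies 19 mm behind it (tcp_to_grasp is the distance from the TCP to the grasp point, in m); y points along the fingers, z is the direction in which the jaws open and shut, and the axes are right-handed (so a half turn about y gives the same grasp; the last joint's range is limited). The gripper opens to 94 mm and grips with 3 to 60 N. Pads are 16 mm wide; open, the fingers measure 119 mm over their backs; the gripper's body (75 mm by 177 mm) begins 78 mm behind the grasp point.
Start: joints at [1.092, 0.3, 1.521, -0, 1.321, -0.067], TCP at [0.22, 0.504, 0.205] pointing down, gripper open.
Joint ranges: [-3.03, 3.03], [-0.79, 2.21], [0.23, 2.52], [-1.04, 4.18], [0, 3.07], [-2.55, 2.55]. Speed limits (rad/s): [2.22, 2.22, 2.57, 3.14, 3.14, 3.14].

### API

Orientations are given as [roll, pitch, yaw] about the fixed x, y, z axes, in that order (R = Rz(yaw) Ry(pitch) Rx(roll)).
In Python, from cell import get_obs, grab_frame, camera_params, hand_in, tcp_to_grasp gives the robot as it stands.
- The arm moves only by the shell command python3 -m inch 'ROWS' [FORCE]. ROWS is JSON, a list of rows, each a list of 3 entries, a list of its own where there are three numbers: the shift along the world's x, y, z in mm, then the turn, a rotation vector about the world's x, y, z in degrees, then the finger opening in mm, from 0 to 94. In form: [[[dx, dy, dz], [wx, wy, wz], hand], ...]. A call has 1 to 5 rows; each row shifts and turns the commanded pose from where the row before left it; what a row does not reach is not made up. A row lasts 1/8 s, in which the tool goes at most 62.5 mm and 10.7 degrees, less where a joint would pass 70% of its speed; a pose out of reach is approached as far as the arm can. A call with a gripper value outside its range is refused whole. The fingers move at their own pace and stop on an object; FORCE is the grip in N (left out, the last holds). Time passes only in rows, so rows that do not move let the fingers close. It gives the time, the measured TCP pose, the force and the opening at its end, in the units of the state.
- get_obs(): the state, without advancing time (a new reading comes with each control period).
- grab_frame(name): name is "scene" or "top"; returns the picture (420x560x3 uint8, red, green, blue); there is no depth.
- camera_params(name): a dict with "intrinsics" (3x3 intrinsics, pixels), "origin" and "attitude" of the camera in the world. Camera axes: x right, y up, looking along -z (the intrinsics and any distortion apply to the point x, -y, -z); pixel columns grow to the right and rows downward; lengths in m; the calibration is good to about 2 mm. A picture is of the moment at which its call begins. camera_params takes no time and is no camera call.
- hand_in(): hands the job in, once; it reports no verdict.
The state is a dict: "clock": time; "qpos": joint angles; "joint_velocities": joint speeds; "tau": joint torques, N m; "tcp_pos": TCP position; "ee_rot": TCP orientation; "wrist_force": force on the tool from outside, world axes, zero at the start; "wrist_torque": the same for the moment, N m; "finger_gap": finger opening in m.
Only numpy, scipy, OpenCV 4.12 (cv2) and the standard library are available. Lean on these libraries where they do the work, as an engineer would, in place of code of your own. Each camera call takes 0.05 s, during which the arm holds its last target.

### The job

Pack the two jars of chilli sauce that stand on the table between the blue bin and the thermometer's stand into the two empty front places of the bin, upright, one in front of each pack at the back. Then draw the yellow probe thermometer out of its leaning sheath, turn it level with its display up, and bring its steel stem in over the bin's low front lip for a between-pack reading: held level along the aisle between the two rows, about half-way up the jars, the tip in as far as the packs of the back row, clear of the bin and resting on nothing. Finish while still holding it there, motionless; the packs stay upright in their places and the other things on the table stay where they are.

Things in the scene. Friction and masses are not known exactly. Their poses are not given: they have to be found in the camera images.
- bin: Blue open-topped, open-fronted storage bin, fixed to the table. Origin: centre of its underside. Its x axis points level from the low front lip to the back wall, y to the left as seen from the lip, z up. Inside 146 mm (x) by 164 mm (y), walls 4 mm, floor 4 mm thick. Side and back walls are 60 mm high; the front lip at x = -73 to -77 mm, and the first 26 mm of each side wall behind it, only 40 mm. The lip is turned towards the sheath's side of the table (the right).
- place_left (a point): Centre, on the bin's inner floor, of the empty front place on the left as seen from the lip (bin x = -37, y = +46 mm). A jar centred here has 4 mm to the side wall, 4 mm to the front lip and 5 to 9 mm to the pack behind it. Axes as the bin's.
- place_right (a point): The same for the empty front place on the right (bin x = -37, y = -46 mm). Axes as the bin's.
- jar_a_mid (a point): Jar of chilli sauce with a yellow lid, 94 mm tall, lid 64 mm and body 62 mm in diameter, 0.43 kg, standing on the table. The point is its centre, 47 mm above its underside, z up its axis. The lid takes the top 11 mm.
- jar_b_mid (a point): The second, identical jar; as jar_a_mid. Either jar may go to either place.
- jar_a: The first jar again: its origin is the centre of its underside.
- jar_b: The second jar again: its origin is the centre of its underside.
- jar_c: A third such jar, already packed at the back of the bin, on the left or the right (bin x = 36, y = +45 or -45 mm). Origin: centre of its underside.
- tub: Pink tub, 72 mm in diameter and 71 mm tall, packed at the back on the other side. Origin: centre of its underside. Between it and jar_c lies an aisle about 22 mm wide along the bin's centre line, which goes on between the two front places (28 mm between jars centred there).
- holder: Grey stand with a leaning sheath, fixed to the table. Origin: at table height, about under the middle of its sheath; its x axis points level the way the stored thermometer's stem points (downwards), z up. The bore leans 35 degrees from the vertical, its top towards -x; it is 8 mm square and 118 mm deep. The base plate is 125 by 80 by 12 mm.
- seat (a point): Top end of the sheath's bore, 110 mm above the table, axes as the holder's: the floor of the 9 mm deep pocket in which the foot of the thermometer's handle sits (1.5 mm play all round).
- handle (a point): Yellow probe thermometer, 50 g: centre of its handle, a block 26 mm wide (x), 66 mm long (y) and 17 mm thick (z). y points from the stem to the handle's free end, z out of the display; the stem points to -y. In the holder the lowest 9 mm of the handle sit in the pocket; the flanks 26 mm apart are free above it. To come out it must be drawn about 125 mm along its own +y.
- tip (a point): Tip of the thermometer's straight steel stem (3.6 mm thick), 145 mm from the handle's centre along -y, on the same centre line; the stem comes out of the handle 33 mm from the handle's centre, so 112 mm of it are bare. Axes as handle.
- thermometer: The thermometer as a whole. Origin: 56 mm from the handle's centre towards the tip, at the back face (handle = origin + 56 mm along y + 8.5 mm along z). Axes as handle.
- steel_cup_3: Bystander: steel portion cup, 68 mm wide, 42 mm tall. Origin: centre of its underside.
- sauce_pot_4: Bystander: small lidded pot of green sauce, 53 mm wide, 36 mm tall. Origin: centre of its underside.
- rice_tub: Bystander: white food tub, 103 by 144 by 56 mm. Origin: centre of its underside.
- timer: Bystander: red and white kitchen timer, 62 mm wide, 40 mm tall. Origin: centre of its underside.
- pot_red: Bystander: small lidded pot of red sauce, 53 mm wide, 36 mm tall. Origin: centre of its underside.
- pot_brown: Bystander: small lidded pot of brown sauce, 53 mm wide, 36 mm tall. Origin: centre of its underside.
Mind the look-alikes: they are no part of the job. Leave any green or red look-alike of the jar_b alone.

How it is judged:
By the outcome, as a careful person would: the job done as asked, in the order asked, and still so for the second after the job is handed in, while the arm keeps its last pose, push and grip.
It also fails if it takes over 64 s, if anything falls off the work surface, if the arm or the gripper's body presses on something with over 40 N, if the wrist force passes 120 N, or if a joint passes its speed limit or range.

## Working session

There is one attempt and no reset: what is moved stays moved. The work goes in short steps, Python scripts to look and compute and a shell command to move; the robot and the scene stay as the last step left them, time stands still between calls to the robot, and variables do not carry over. Pictures are saved under pics/ and viewed, and the job is handed in when it is done.

```bash
mkdir -p pics; ls; python3 - <<'E'
from cell import *
import cv2,json
o=get_obs();print(o)
for n in("scene","top"):
    f=grab_frame(n);cv2.imwrite(f"pics/{n}0.png",f[...,::-1]);print(n,camera_params(n))
print(tcp_to_grasp)
E
```

```text
pics
{'clock': 0.0, 'qpos': array([ 1.09242236e+00,  3.00465153e-01,  1.52159791e+00, -3.01635287e-05,
        1.32070771e+00, -6.65977957e-02]), 'joint_velocities': array([ 1.02963478e-04, -2.24419149e-05,  1.00976122e-04,  1.78537633e-03,
       -7.51670176e-04, -5.24382805e-04]), 'tau': array([-1.25514340e-03, -5.31795502e+01, -3.52747858e+01,  7.07269949e-02,
        2.42416654e-02, -9.89131900e-05]), 'tcp_pos': array([0.22001372, 0.50377972, 0.20488248]), 'ee_rot': array([-1.57197377e+00,  4.92502066e-05, -4.11768721e-01]), 'wrist_force': array([ 0.35008216, -1.17166269,  0.35620916]), 'wrist_torque': array([ 0.02204842,  0.03897435, -0.02270409]), 'finger_gap': 0.09406723533541272}
scene {'intrinsics': array([[462.51654931,   0.        , 269.25162144],
       [  0.        , 462.51654931, 204.17658382],
       [  0.        ,   0.        ,   1.        ]]), 'origin': array([-0.16453526, -0.44446102,  1.11575901]), 'attitude': array([ 0.69838759,  0.01212985, -1.02644468])}
top {'intrinsics': array([[411.21631293,   0.        , 278.3893648 ],
       [  0.        , 411.21631293, 208.73830076],
       [  0.        ,   0.        ,   1.        ]]), 'origin': array([0.27054919, 0.03127282, 1.26505993]), 'attitude': array([ 0.23217088,  0.00392956, -1.57154531])}
0.0188
```

View pics/scene0.png

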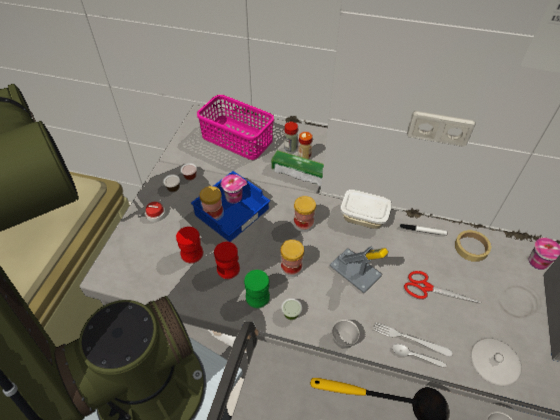

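View pics/top0.png

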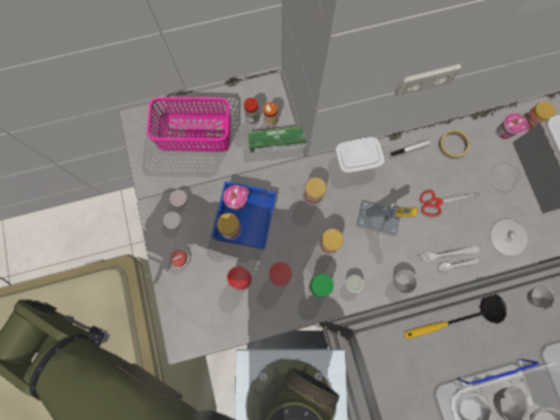

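The top picture shows two red look-alikes near (240,278) and (281,273) and a green one at (321,286). The yellow-lidded pair at (316,190) and (332,240) stands between the bin and the stand, so that pair fits the description. I'll confirm with enlarged crops.

```bash
cat > h.py <<'E'
import numpy as np, cv2
from scipy.spatial.transform import Rotation as R
from cell import *
def cam(n):
    c=camera_params(n); return c['intrinsics'],c['origin'],R.from_euler('xyz',c['attitude']).as_matrix()
def ray(n,u,v):
    K,o,A=cam(n); d=np.array([(u-K[0,2])/K[0,0],-(v-K[1,2])/K[1,1],-1.]); d=A@d; return o,d/np.linalg.norm(d)
def onz(n,u,v,z):
    o,d=ray(n,u,v); return o+d*(z-o[2])/d[2]
def tri(p1,p2):
    # p1 scene pix, p2 top pix
    o1,d1=ray('scene',*p1);o2,d2=ray('top',*p2)
    M=np.stack([d1,-d2],1);s=np.linalg.lstsq(M,o2-o1,rcond=None)[0]
    a=o1+s[0]*d1;b=o2+s[1]*d2; return (a+b)/2,np.linalg.norm(a-b)
def proj(n,P):
    K,o,A=cam(n);q=(np.atleast_2d(P)-o)@A; q=q/-q[:,2:]; return np.stack([K[0,0]*q[:,0]+K[0,2],-K[1,1]*q[:,1]+K[1,2]],1)
def crop(n,img,x0,y0,x1,y1,s,name):
    c=cv2.resize(img[y0:y1,x0:x1],None,fx=s,fy=s,interpolation=cv2.INTER_CUBIC);cv2.imwrite(name,c[...,::-1])
E
python3 - <<'E'
from h import *
s=cv2.imread('pics/scene0.png')[...,::-1];t=cv2.imread('pics/top0.png')[...,::-1]
crop('s',s,180,160,400,310,3.6,'pics/sc1.png')
crop('t',t,200,160,420,300,3.6,'pics/tc1.png')
E
```

```text
(no output)
```

View pics/sc1.png

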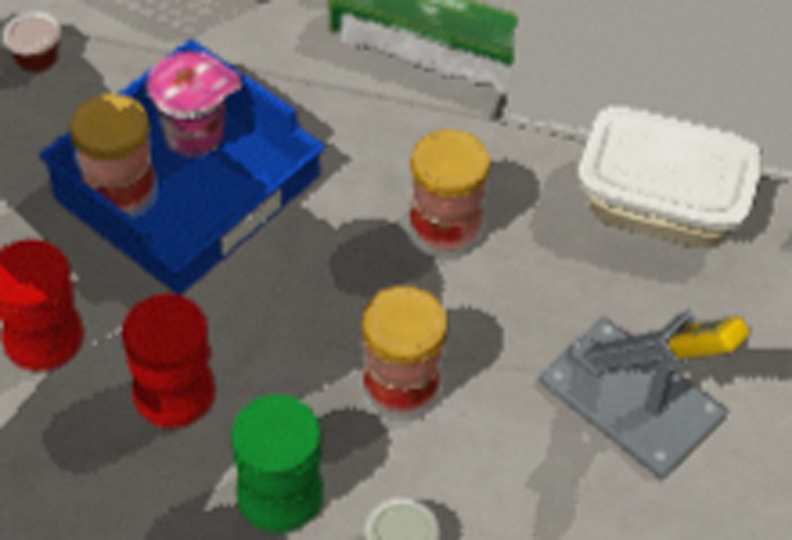

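View pics/tc1.png

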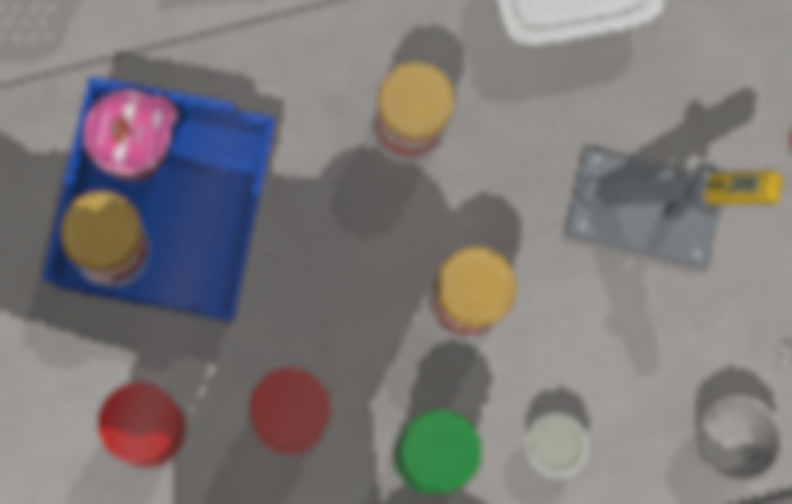

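The crops show two yellow-lidded chilli jars in the scene crop at (450,165) and (404,325), and in the top crop at (415,100) and (476,285). The red and green ones are look-alikes. The pink tub is at the back left of the bin and jar_c at the back right. The thermometer handle points right. Next I'll measure.

```bash
python3 - <<'E'
from h import *
im={n:cv2.imread(f'pics/{n}0.png')[...,::-1].copy() for n in('scene','top')}
for n,b in im.items():
    hsv=cv2.cvtColor(b,cv2.COLOR_RGB2HSV)
    m=cv2.inRange(hsv,(15,110,80),(32,255,255))
    k,l,st,ce=cv2.connectedComponentsWithStats(m)
    for i in range(1,k):
        if st[i,4]>60:
            x=st[i];print(n,'yel',x,ce[i].round(1), onz(n,*ce[i],0.094).round(4)[:2])
    m=cv2.inRange(hsv,(105,120,50),(128,255,255))
    k,l,st,ce=cv2.connectedComponentsWithStats(m)
    for i in range(1,k):
        if st[i,4]>800:
            c,_=cv2.findContours((l==i).astype(np.uint8),0,2)
            c=max(c,key=cv2.contourArea);h=cv2.convexHull(c)
            for e in (0.01,0.02,0.03):
                a=cv2.approxPolyDP(h,e*cv2.arcLength(h,True),True)[:,0];print(n,'blue',e,a.tolist(),[onz(n,*p,.06)[:2].round(3).tolist() for p in a])
E
```

```text
scene yel [300 145  11  14  88] [305.4 150.8] [0.8117 0.0264]
scene yel [  29  173   91  142 1507] [ 74.3 243.9] [0.1742 0.392 ]
scene yel [200 186  21  19 312] [209.9 194.9] [0.5046 0.1789]
scene yel [ 39 195  84 127 337] [ 82.4 254.5] [0.1605 0.3477]
scene yel [294 196  22  19 339] [304.6 205.1] [ 0.6118 -0.0787]
scene yel [455 231  35  30 440] [472.1 245.5] [ 0.7153 -0.5295]
scene yel [280 239  24  22 426] [291.7 249.7] [ 0.4578 -0.1231]
scene yel [366 248  22  12 174] [376.8 253.8] [ 0.5611 -0.3222]
scene yel [310 378  56  18 573] [336.9 386.7] [ 0.1964 -0.3825]
scene blue 0.01 [[246, 180], [259, 188], [269, 200], [268, 208], [228, 240], [195, 214], [191, 202], [220, 180]] [[0.634, 0.139], [0.627, 0.086], [0.601, 0.035], [0.573, 0.021], [0.416, 0.057], [0.444, 0.194], [0.475, 0.232], [0.593, 0.209]]
scene blue 0.02 [[246, 180], [269, 200], [268, 208], [228, 240], [195, 214], [191, 202], [220, 180]] [[0.634, 0.139], [0.601, 0.035], [0.573, 0.021], [0.416, 0.057], [0.444, 0.194], [0.475, 0.232], [0.593, 0.209]]
scene blue 0.03 [[246, 180], [268, 208], [228, 240], [191, 202], [220, 
[... 221 characters left out ...]
96 208  21   9 141] [406.2 212.6] [ 0.5354 -0.3372]
top yel [218 214  21  21 345] [227.7 223.9] [0.5023 0.1829]
top yel [322 229  21  22 364] [331.7 239.4] [ 0.4567 -0.1176]
top yel [404 322  45  17 332] [424.5 329.5] [ 0.2076 -0.3635]
top blue 0.01 [[240, 184], [275, 193], [263, 248], [212, 236], [221, 197]] [[0.633, 0.153], [0.605, 0.046], [0.437, 0.081], [0.473, 0.233], [0.592, 0.21]]
top blue 0.02 [[240, 184], [275, 193], [263, 248], [212, 236], [221, 197]] [[0.633, 0.153], [0.605, 0.046], [0.437, 0.081], [0.473, 0.233], [0.592, 0.21]]
top blue 0.03 [[240, 184], [275, 193], [263, 248], [212, 236], [221, 197]] [[0.633, 0.153], [0.605, 0.046], [0.437, 0.081], [0.473, 0.233], [0.592, 0.21]]
```

```bash
python3 - <<'E'
from h import *
im={n:cv2.imread(f'pics/{n}0.png')[...,::-1].copy() for n in('scene','top')}
crop('s',im['scene'],185,165,285,245,7.5,'pics/sb.png')
crop('t',im['top'],205,172,295,258,6.8,'pics/tb.png')
crop('s',im['scene'],325,235,400,300,9,'pics/sh.png')
crop('t',im['top'],350,190,425,245,9,'pics/th.png')
E
```

```text
(no output)
```

View pics/sb.png

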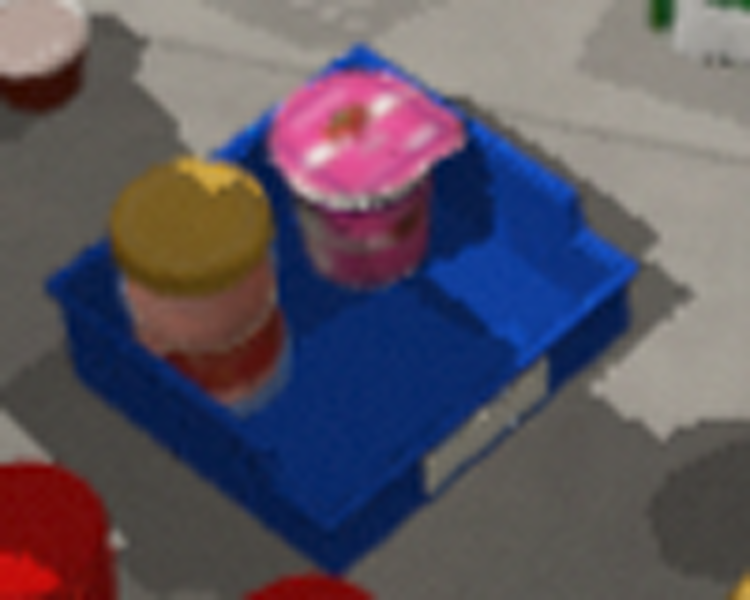

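View pics/tb.png

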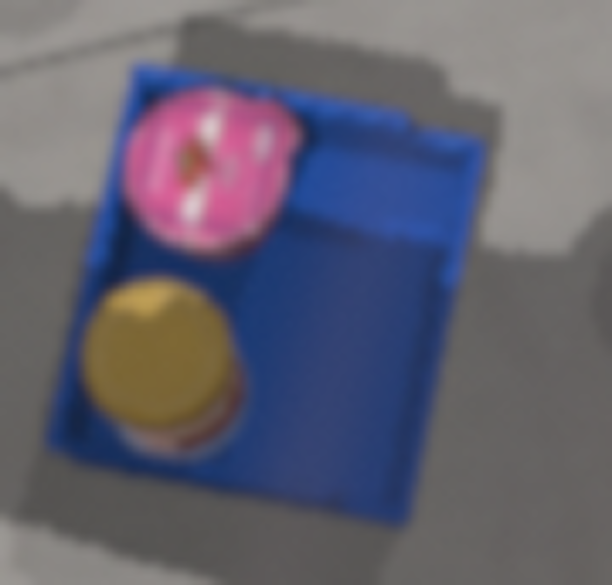

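View pics/sh.png

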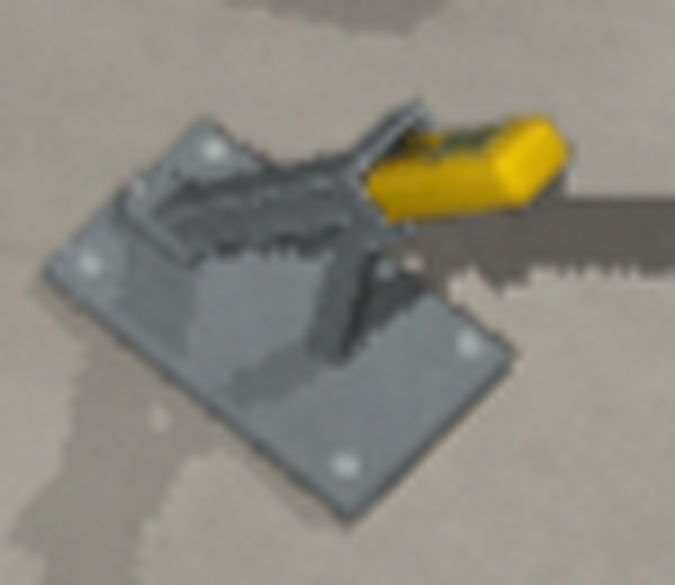

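View pics/th.png

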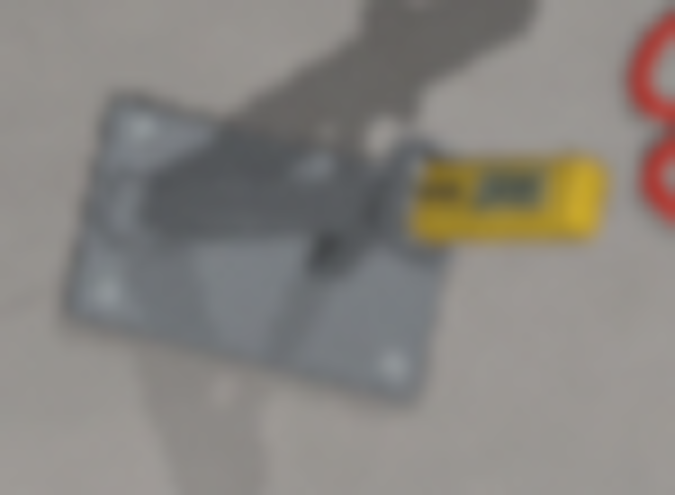

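```bash
cat > fit.py <<'E'
from h import *
from scipy.optimize import least_squares
def un(c,s,x0,y0): c=np.array(c,float); return (c+.5)/s-.5+np.array([x0,y0])
SB=lambda *c:un(c,7.5,185,165); TB=lambda *c:un(c,6.8,205,172)
SH=lambda *c:un(c,9,325,235); TH=lambda *c:un(c,9,350,190)
def Rz(a): return R.from_euler('z',a).as_matrix()
binf=[('scene',SB(638,265),(-77,-86,40)),('scene',SB(335,572),(-77,86,0)),('scene',SB(47,287),(77,86,60)),('scene',SB(360,45),(77,-86,60)),('scene',SB(628,330),(-77,-86,0)),('scene',SB(85,385),(77,86,0)),
('top',TB(487,142),(-77,-86,40)),('top',TB(408,524),(-77,86,0)),('top',TB(50,452),(77,86,60)),('top',TB(135,66),(77,-86,60))]
plf=[('scene',SH(205,115),(62.5,-40,12)),('scene',SH(515,352),(-62.5,-40,12)),('scene',SH(348,518),(-62.5,40,12)),('scene',SH(45,268),(62.5,40,12)),
('top',TH(115,95),(62.5,-40,12)),('top',TH(412,403),(-62.5,40,12)),('top',TH(66,318),(62.5,40,12))]
def fit(F,f0,P,cams=('scene','top')):
    def res(p): return np.concatenate([ (proj(n,P(p,m))[0]-uv) for n,uv,m in F if n in cams])
    s=least_squares(res,f0); return s.x,res(s.x).reshape(-1,2)
def rig(p,m): return np.array([p[0],p[1],0])+Rz(p[2])@np.array(m)/1000
if __name__=='__main__':
    for nm,F,f0 in(('bin',binf,[.53,.14,1.77]),('plate',plf,[.53,-.25,1.77])):
        for c in(('scene',),('top',),('scene','top')):
            x,r=fit(F,f0,rig,c);print(nm,c,x.round(4),np.degrees(x[2]).round(2),r.round(1).tolist())
    # thermometer: p=seat x,y, yaw of holder
    def th(p,m):
        a=np.radians(35);M=Rz(p[2])
        y=M@np.array([-np.sin(a),0,np.cos(a)]);z=M@np.array([np.cos(a),0,np.sin(a)]);x=np.cross(y,z)
        return np.array([p[0],p[1],.110])+.024*y+np.stack([x,y,z],1)@np.array(m)/1000
    F=[('scene',SH(545,117),(-13,33,8.5)),('scene',SH(494,178),(13,33,8.5)),('scene',SH(573,153),(-13,33,-8.5)),('scene',SH(525,208),(13,33,-8.5)),
    ('top',TH(606,160),(-13,33,-8.5)),('top',TH(602,238),(13,33,-8.5))]
    for c in(('scene',),('scene','top')):
        x,r=fit(F,[.53,-.31,1.77],th,c);print('th',c,x.round(4),np.degrees(x[2]).round(2),r.round(1).tolist(),'handle',th(x,(0,0,0)).round(4))
    for s,t in(((304.6,205.1),(315,187.7)),((291.7,249.7),(331.7,239.4)),((209.9,194.9),(227.7,223.9))): print(tri(s,t))
E
python3 fit.py
```

```text
bin ('scene',) [0.5451 0.1368 1.3826] 79.22 [[-1.0, -0.1], [0.6, 1.0], [1.2, -0.4], [-0.1, 0.8], [0.5, -0.4], [-1.2, -1.0]]
bin ('top',) [0.5408 0.1389 1.3869] 79.46 [[-1.6, 0.2], [-0.0, 0.3], [0.9, -1.2], [0.7, 0.9]]
bin ('scene', 'top') [0.5432 0.1375 1.3847] 79.34 [[-1.5, 0.2], [0.1, 1.4], [0.6, -0.0], [-0.7, 1.1], [-0.0, -0.1], [-1.8, -0.6], [-1.1, -0.5], [0.4, -0.5], [1.3, -2.1], [1.2, 0.0]]
plate ('scene',) [ 0.5419 -0.2806  1.3086] 74.98 [[-0.2, -0.0], [0.4, 0.5], [0.6, 0.0], [-0.8, -0.6]]
plate ('top',) [ 0.5389 -0.2768  1.3073] 74.9 [[-0.3, 0.1], [0.8, 0.4], [-0.4, -0.5]]
plate ('scene', 'top') [ 0.5407 -0.2793  1.3099] 75.05 [[-0.8, 0.1], [-0.2, 0.6], [-0.0, 0.1], [-1.5, -0.4], [0.4, -0.4], [1.6, -0.3], [0.3, -1.0]]
th ('scene',) [ 0.5333 -0.3114  1.4248] 81.63 [[-0.6, -0.7], [-0.3, -0.8], [0.5, 0.4], [0.4, 1.1]] handle [ 0.5313 -0.325   0.1297]
th ('scene', 'top') [ 0.5329 -0.3108  1.4096] 80.77 [[-0.9, -0.6], [-0.8, -0.7], [0.2, 0.6], [-0.0, 1.2], [0.8, -0.8], [0.5, -0.4]] handle [ 0.5307 -0.3244  0.1297]
(array([ 0.61496919, -0.07505992,  0.0871235 ]), np.float64(0.00459479389021819))
(array([ 0.45915079, -0.11987423,  0.08888565]), np.float64(0.004787047202055707))
(array([0.50439334, 0.18171389, 0.09183405]), np.float64(0.004093327225575285))
```

```bash
python3 -m inch '[[[33,-48,0],[0,0,-7],90],[[33,-48,0],[0,0,-7],90],[[33,-48,0],[0,0,-7],90],[[33,-48,0],[0,0,-7],90],[[33,-48,0],[0,0,-7],90]]' 30; python3 -m inch '[[[33,-48,0],[0,0,-7],90],[[33,-48,0],[0,0,-7],90],[[33,-48,0],[0,0,-7],90],[[33,-48,0],[0,0,-7],90],[[33,-48,0],[0,0,-7],90]]'
```

```text
clock: 0.72
tcp_pos: [0.3858, 0.2623, 0.2054]
ee_rot: [-1.571, -0.0, -1.027]
wrist_force: [-0.2, 0.4, -1.1]
finger_gap: 0.0897
clock: 1.35
tcp_pos: [0.5509, 0.0222, 0.2053]
ee_rot: [-1.571, 0.0, -1.638]
wrist_force: [-0.1, 0.5, 0.1]
finger_gap: 0.0902
```

```bash
python3 -m inch '[[[33,-48,-10],[0,0,-7],90],[[32,-48,-25],[0,0,0],90],[[0,0,0],[0,0,0],90]]'
python3 - <<'E'
from h import *
o=get_obs();print(o['tcp_pos'],o['ee_rot'],o['qpos'])
for n in('scene','top'):
    f=grab_frame(n);cv2.imwrite(f'pics/{n}1.png',f[...,::-1]);print(proj(n,o['tcp_pos']))
    u,v=proj(n,o['tcp_pos'])[0].astype(int)
    u=max(u,40);v=max(v,40)
    crop(n,f,u-40,v-40,u+40,v+40,7,f'pics/{n}1c.png')
E
```

```text
clock: 1.72
tcp_pos: [0.6148, -0.0746, 0.167]
ee_rot: [-1.576, -0.0, -1.759]
wrist_force: [-0.2, -0.1, 0.2]
finger_gap: 0.0902
[ 0.61477502 -0.07456998  0.16695128] [-1.57598173e+00 -2.98367442e-04 -1.75930009e+00] [-1.79731260e-01  4.88349882e-01  1.35114161e+00 -2.61904079e-04
  1.30728899e+00  8.84214915e-03]
[[304.96408064 186.81689887]]
[[317.77422678 179.17262065]]
```

View pics/scene1c.png

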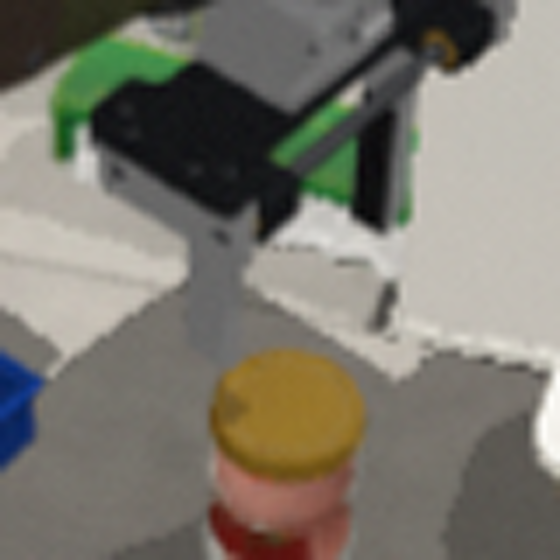

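View pics/top1c.png

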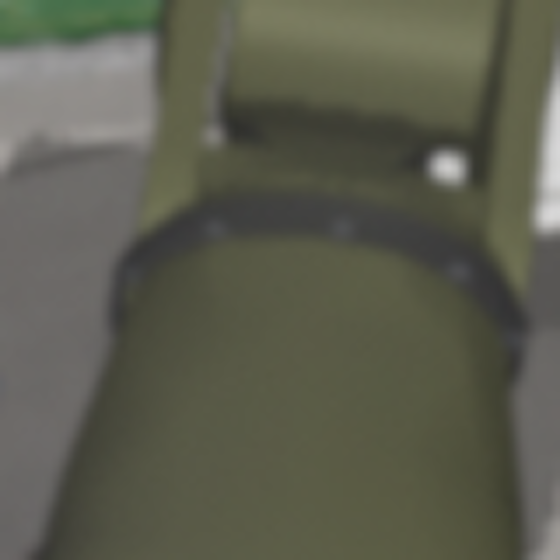

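The scene crop shows the fingers straddling the jar. The near tip is at about (295,197) and the far tip at about (321,178). Their midpoint lies about 2 px right of the projected TCP, so the scene camera has a bias of about 4 mm. Correcting for it brings the two views into agreement. I'll descend with a small correction.

```bash
sed -i "s/    c=camera_params(n); return/    c=camera_params(n); c['origin']=c['origin']+(np.array([-.002,.0035,0]) if n=='scene' else 0); return/" h.py; python3 fit.py | cut -c1-60
python3 -m inch '[[[-1,1,-40],[0,0,0],90],[[0,0,-40],[0,0,0],90],[[0,0,-20],[0,0,0],90],[[0,0,0],[0,0,0],62],[[0,0,0],[0,0,0],58]]' 30; python3 -m inch '[[[0,0,0],[0,0,0],58],[[0,0,0],[0,0,0],58]]'
```

```text
bin ('scene',) [0.5431 0.1403 1.3826] 79.22 [[-1.0, -0.1], [
bin ('top',) [0.5408 0.1389 1.3869] 79.46 [[-1.6, 0.2], [-0.
bin ('scene', 'top') [0.5419 0.1395 1.3847] 79.34 [[-1.0, 0.
plate ('scene',) [ 0.5399 -0.2771  1.3086] 74.98 [[-0.2, -0.
plate ('top',) [ 0.5389 -0.2768  1.3073] 74.9 [[-0.3, 0.1], 
plate ('scene', 'top') [ 0.5395 -0.277   1.3091] 75.0 [[-0.3
th ('scene',) [ 0.5313 -0.3079  1.4248] 81.63 [[-0.6, -0.7],
th ('scene', 'top') [ 0.531  -0.3081  1.4251] 81.65 [[-0.5, 
(array([ 0.61292681, -0.07349755,  0.08932392]), np.float64(
(array([ 0.45745674, -0.11823098,  0.09091457]), np.float64(
(array([0.50259572, 0.18277657, 0.09376064]), np.float64(0.0
clock: 2.45
tcp_pos: [0.6148, -0.0705, 0.0725]
ee_rot: [-1.568, 0.0, -1.755]
wrist_force: [0.3, -0.3, 0.5]
finger_gap: 0.0734
clock: 2.7
tcp_pos: [0.6149, -0.0709, 0.0723]
ee_rot: [-1.568, 0.0, -1.756]
wrist_force: [1.6, 1.3, 7.1]
finger_gap: 0.0626
```

```bash

python3 -m inch '[[[0,0,20],[0,0,0],58],[[0,0,55],[0,0,0],58],[[-9,42,10],[0,0,0],58],[[-9,42,0],[0,0,0],58],[[-9,42,0],[0,0,0],58]]' 30; python3 -m inch '[[[-8,42,0],[0,0,0],58],[[0,0,0],[0,0,0],58],[[0,0,0],[0,0,0],58]]'
cat > look.py <<'E'
from h import *
import sys
i=sys.argv[1];o=get_obs();print(o['tcp_pos'],o['ee_rot'],o['finger_gap'],o['wrist_force'])
for n in('scene','top'):
    f=grab_frame(n);cv2.imwrite(f'pics/{n}{i}.png',f[...,::-1])
    if len(sys.argv)>2:
        x0,y0,x1,y1=map(int,sys.argv[2 if n=='scene' else 3].split(','))
        crop(n,f,x0,y0,x1,y1,min(800/(x1-x0),600/(y1-y0)),f'pics/{n}{i}c.png')
E
python3 look.py 2 180,140,300,250 200,160,300,260
```

```text
clock: 3.32
tcp_pos: [0.5863, 0.0565, 0.1566]
ee_rot: [-1.571, 0.0, -1.756]
wrist_force: [0.5, 0.2, -5.3]
finger_gap: 0.0629
clock: 3.7
tcp_pos: [0.5789, 0.097, 0.1562]
ee_rot: [-1.571, -0.0, -1.755]
wrist_force: [-0.9, -1.2, -4.7]
finger_gap: 0.0629
[0.57888633 0.09702756 0.15615796] [-1.57076617e+00 -2.09311735e-04 -1.75541817e+00] 0.06285152077360537 [-0.93574687 -1.16797715 -4.70549521]
```

View pics/scene2c.png

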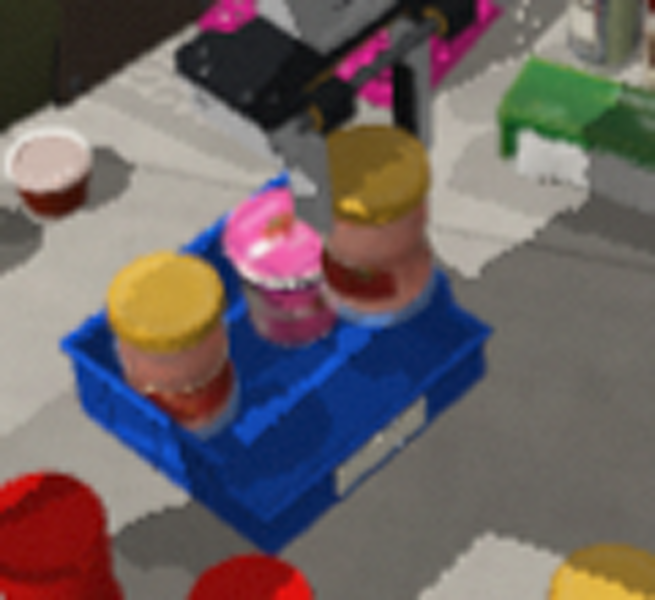

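View pics/top2c.png

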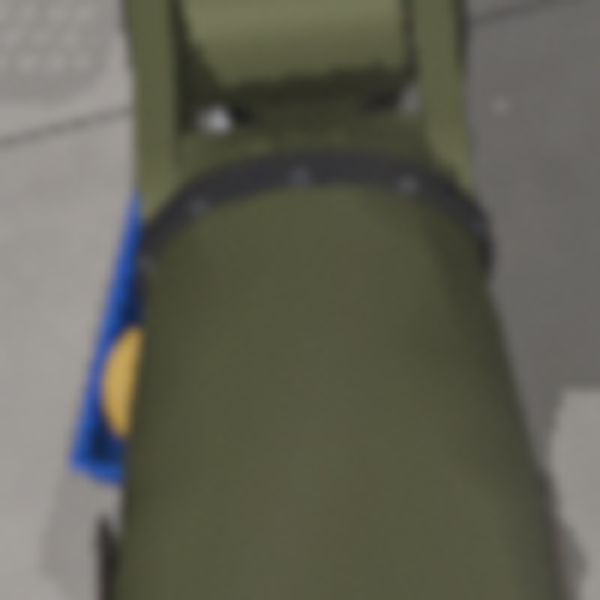

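```bash
python3 - <<'E'
from h import *
print(onz('scene',247.6,171.8,.172))
B=np.array([.5419,.1395]);a=np.radians(79.34)
for m in((-37,46),(-37,-46),(36,45),(36,-45)):
    print(m,B+np.array([[np.cos(a),-np.sin(a)],[np.sin(a),np.cos(a)]])@np.array(m)/1000)
E
```

```text
[0.57660511 0.0939979  0.172     ]
(-37, 46) [0.48984958 0.11164765]
(-37, -46) [0.58026186 0.09462943]
(36, 45) [0.5043359  0.18320284]
(36, -45) [0.5927827  0.16655459]
```

```bash

python3 -m inch '[[[1,0,-25],[0,0,0],58],[[0,0,-25],[0,0,0],58],[[0,0,-18],[0,0,0],58],[[0,0,-6],[0,0,0],58],[[0,0,0],[0,0,0],58]]'
python3 look.py 3 180,140,300,250 200,160,300,260
```

```text
clock: 4.42
tcp_pos: [0.5801, 0.0971, 0.0818]
ee_rot: [-1.571, 0.0, -1.756]
wrist_force: [-0.6, 0.1, -3.7]
finger_gap: 0.0629
[0.58014621 0.09713202 0.08183902] [-1.57068060e+00  3.89680420e-05 -1.75598895e+00] 0.06289669952392007 [-0.56489521  0.09136267 -3.67003429]
```

View pics/scene3c.png

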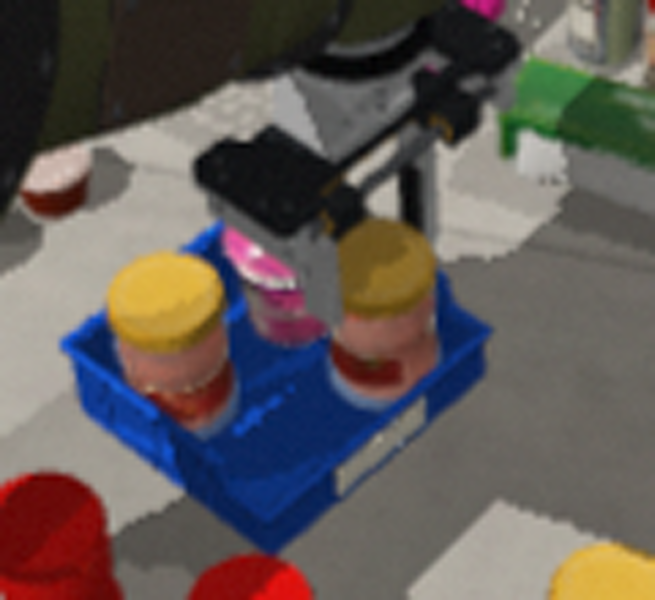

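The jar hangs just above the floor of the front right place, with a gap at the lip. I'll lower it, release, and retreat.

```bash

python3 -m inch '[[[0,0,-4],[0,0,0],58],[[0,0,-1],[0,0,0],58],[[0,0,0],[0,0,0],58]]'
python3 -m inch '[[[0,0,0],[0,0,0],76],[[0,0,0],[0,0,0],76],[[0,0,0],[0,0,0],76],[[0,0,30],[0,0,0],76],[[0,0,50],[0,0,0],76]]'
```

```text
clock: 4.9
tcp_pos: [0.5799, 0.0973, 0.0766]
ee_rot: [-1.571, -0.0, -1.756]
wrist_force: [0.2, 0.5, -4.5]
finger_gap: 0.0631
clock: 5.52
tcp_pos: [0.5792, 0.0972, 0.1564]
ee_rot: [-1.574, -0.001, -1.756]
wrist_force: [1.2, 0.9, 0.6]
finger_gap: 0.0759
```

```bash

python3 -m inch '[[[-30,-54,5],[0,0,0],92],[[-30,-54,0],[0,0,0],92],[[-30,-54,0],[0,0,0],92],[[-31,-53,0],[0,0,0],92],[[0,0,0],[0,0,0],92]]'
python3 look.py 4 180,140,330,280 200,160,360,280
```

```text
clock: 6.15
tcp_pos: [0.4576, -0.1204, 0.1621]
ee_rot: [-1.57, -0.0, -1.76]
wrist_force: [0.7, 0.7, 0.5]
finger_gap: 0.0917
[ 0.45760145 -0.12039431  0.1620649 ] [-1.57010825e+00 -3.92197347e-04 -1.76029116e+00] 0.091666894466849 [0.65522188 0.66111769 0.48191497]
```

View pics/scene4c.png

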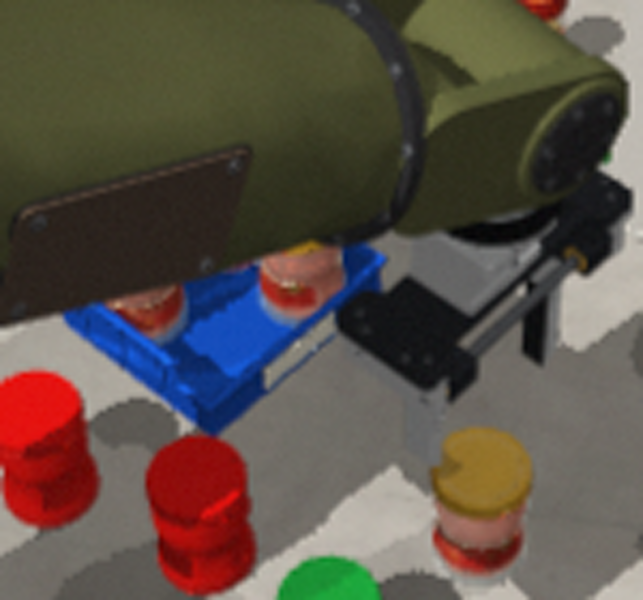

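View pics/top4c.png

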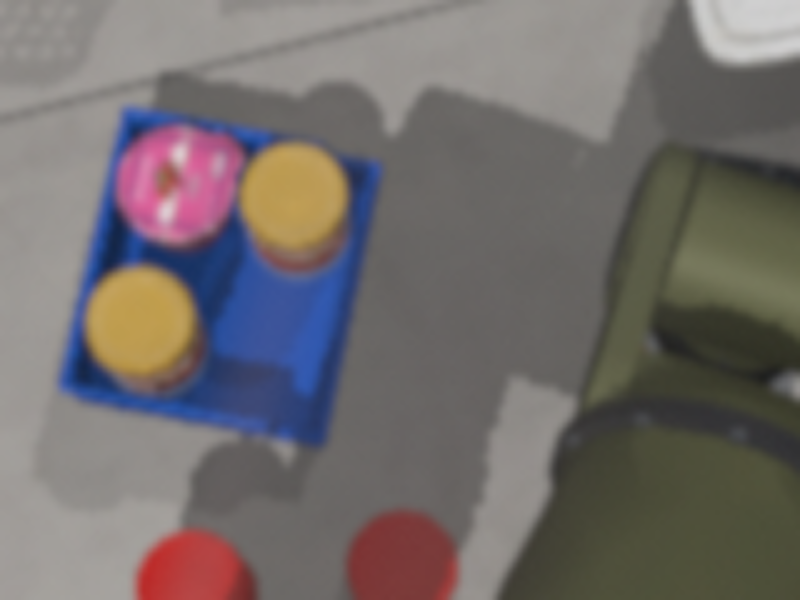

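```bash
cat > lids.py <<'E'
from h import *
import sys
B=np.array([.5419,.1395]);a=np.radians(79.34);M=np.array([[np.cos(a),-np.sin(a)],[np.sin(a),np.cos(a)]])
for n in('scene','top'):
    b=cv2.imread(f'pics/{n}{sys.argv[1]}.png')[...,::-1].copy();hsv=cv2.cvtColor(b,cv2.COLOR_RGB2HSV)
    k,l,st,ce=cv2.connectedComponentsWithStats(cv2.inRange(hsv,(15,110,80),(32,255,255)))
    for i in range(1,k):
        if 200<st[i,4]<500:
            c=np.array([st[i,0]+(st[i,2]-1)/2,st[i,1]+(st[i,3]-1)/2])
            p=onz(n,*c,.0925)[:2];print(n,st[i][2:],p.round(4),'bin',(M.T@(p-B)*1000).round(1), onz(n,*c,.0885)[:2].round(4))
E
python3 lids.py 4
```

```text
scene [ 23  21 397] [ 0.4564 -0.1202] bin [-271.    35.9] [ 0.4589 -0.1189]
top [ 21  19 294] [ 0.8573 -0.7869] bin [-852.1 -481.4] [ 0.8593 -0.7897]
top [ 21  21 344] [0.5774 0.0957] bin [-36.4 -43. ] [0.5784 0.096 ]
top [ 21  21 360] [0.5025 0.1821] bin [34.6 46.6] [0.5033 0.1827]
top [ 45  17 333] [ 0.2063 -0.3678] bin [-560.7  236. ] [ 0.206  -0.3692]
```

```bash

python3 -m inch '[[[0,2,-35],[0,0,0],92],[[0,0,-35],[0,0,0],92],[[0,0,-20],[0,0,0],92],[[0,0,0],[0,0,0],70],[[0,0,0],[0,0,0],58]]' 30; python3 -m inch '[[[0,0,0],[0,0,0],58],[[0,0,0],[0,0,0],58],[[0,0,0],[0,0,0],58]]'
```

```text
clock: 6.88
tcp_pos: [0.4597, -0.1152, 0.0724]
ee_rot: [-1.57, -0.0, -1.755]
wrist_force: [0.5, 0.6, 0.1]
finger_gap: 0.0754
clock: 7.25
tcp_pos: [0.4597, -0.1159, 0.0726]
ee_rot: [-1.569, -0.0, -1.756]
wrist_force: [2.3, 0.7, 6.6]
finger_gap: 0.063
```

```bash

python3 -m inch '[[[0,0,20],[0,0,0],58],[[0,0,55],[0,0,0],58],[[6,46,10],[0,0,0],58],[[6,46,0],[0,0,0],58],[[6,46,0],[0,0,0],58]]'; python3 -m inch '[[[6,46,0],[0,0,0],58],[[6,46,0],[0,0,0],58],[[0,0,0],[0,0,0],58],[[0,0,0],[0,0,0],58]]'
python3 look.py 5 160,120,300,250 200,160,300,260
```

```text
clock: 7.88
tcp_pos: [0.4766, 0.0236, 0.1566]
ee_rot: [-1.571, -0.0, -1.756]
wrist_force: [1.2, 1.1, -4.4]
finger_gap: 0.0627
clock: 8.38
tcp_pos: [0.4886, 0.114, 0.1562]
ee_rot: [-1.572, -0.001, -1.755]
wrist_force: [0.3, -0.4, -3.6]
finger_gap: 0.0633
[0.48856034 0.11396492 0.15624279] [-1.57175079e+00 -5.65354859e-04 -1.75538962e+00] 0.06334982124718526 [ 0.32143398 -0.43944268 -3.57731897]
```

View pics/scene5c.png

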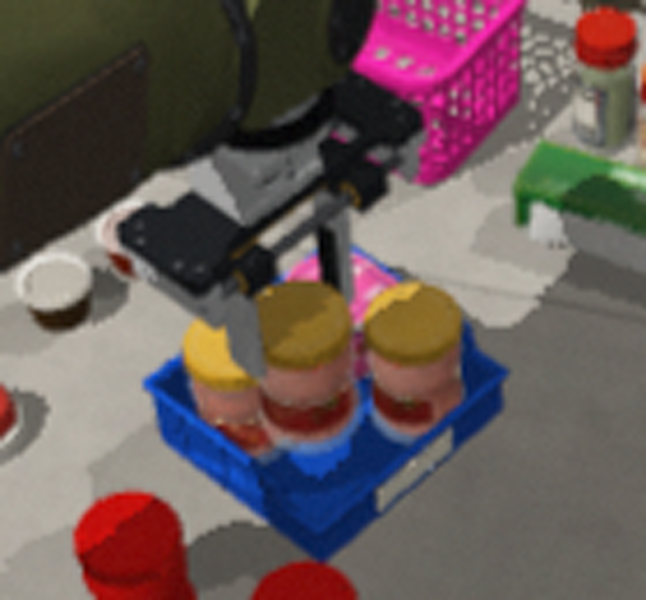

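The second jar hangs over the front left place, and its far finger comes down into the aisle. I'll lower it.

```bash

python3 -m inch '[[[1,0,-25],[0,0,0],58],[[0,0,-25],[0,0,0],58],[[0,0,-18],[0,0,0],58],[[0,0,-6],[0,0,0],58],[[0,0,0],[0,0,0],58]]'
python3 look.py 6 160,120,300,250 200,160,300,260
```

```text
clock: 9.1
tcp_pos: [0.49, 0.1138, 0.0828]
ee_rot: [-1.571, -0.0, -1.756]
wrist_force: [0.2, -0.5, -3.3]
finger_gap: 0.0631
[0.490046   0.11384449 0.08281892] [-1.57088213e+00 -6.90881962e-05 -1.75640084e+00] 0.06309140311083956 [ 0.18748907 -0.45431474 -3.2724605 ]
```

View pics/scene6c.png

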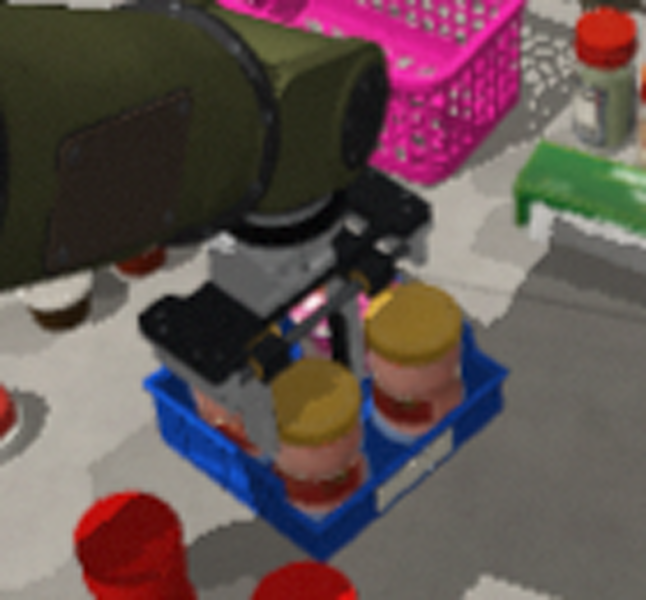

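```bash

python3 -m inch '[[[0,0,-4],[0,0,0],58],[[0,0,-2],[0,0,0],58],[[0,0,0],[0,0,0],58]]'
python3 -m inch '[[[0,0,0],[0,0,0],76],[[0,0,0],[0,0,0],76],[[0,0,0],[0,0,0],76],[[0,0,30],[0,0,0],76],[[0,0,50],[0,0,0],76]]'
python3 -m inch '[[[0,-30,40],[0,0,0],76],[[6,-60,0],[0,0,0],60],[[6,-60,0],[0,0,0],60],[[6,-60,0],[0,0,0],60],[[0,0,0],[0,0,0],60]]'
python3 look.py 7 160,120,300,250 200,160,300,260; python3 lids.py 7
```

```text
clock: 9.57
tcp_pos: [0.49, 0.1143, 0.0767]
ee_rot: [-1.571, 0.0, -1.756]
wrist_force: [0.1, 0.0, -3.4]
finger_gap: 0.0631
clock: 10.2
tcp_pos: [0.4892, 0.1141, 0.1565]
ee_rot: [-1.574, -0.001, -1.756]
wrist_force: [0.1, 0.4, 1.1]
finger_gap: 0.0762
clock: 10.82
tcp_pos: [0.5078, -0.099, 0.1964]
ee_rot: [-1.571, -0.0, -1.76]
wrist_force: [-0.3, 0.1, -0.1]
finger_gap: 0.0598
[ 0.50782884 -0.09896649  0.19642218] [-1.57091033e+00 -2.87601203e-04 -1.76029485e+00] 0.05981209318090386 [-0.33333446  0.13939069 -0.05098154]
scene [ 22  19 311] [0.5776 0.096 ] bin [-36.1 -43.1] [0.5805 0.0981]
top [ 21  18 293] [ 0.859  -0.7871] bin [-852.  -483.1] [ 0.861  -0.7899]
top [ 21  21 345] [0.5774 0.0957] bin [-36.4 -43. ] [0.5784 0.096 ]
top [ 21  21 359] [0.5025 0.1821] bin [34.6 46.6] [0.5033 0.1827]
top [ 21  21 346] [0.4876 0.1122] bin [-36.9  48.3] [0.4883 0.1124]
top [ 45  17 332] [ 0.2063 -0.3678] bin [-560.7  236. ] [ 0.206  -0.3692]
```

View pics/top7c.png

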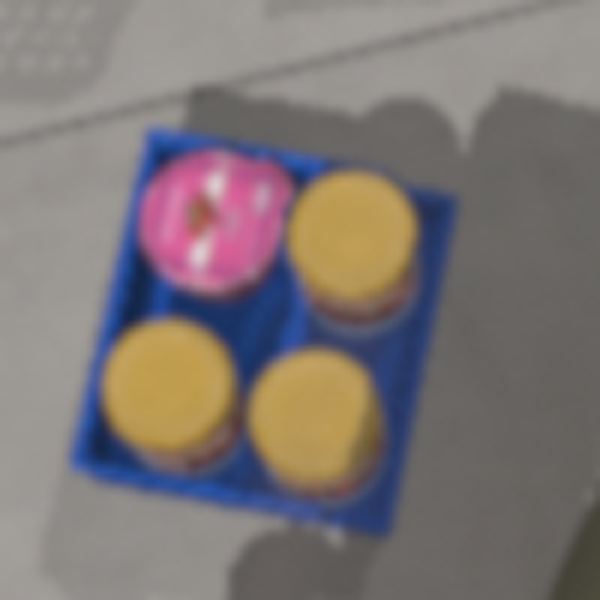

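View pics/scene7.png

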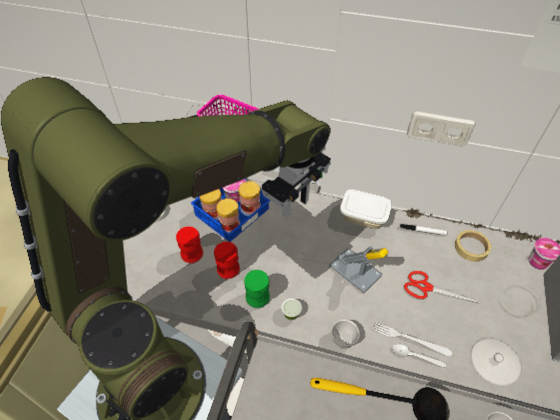

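Both jars stand in their places: top-view lid centres are 91 mm apart, and in bin axes they are about (-36,-43) and (-37,48). Now I'll refit the thermometer with the yaw taken from the base plate.

```bash
cat > th.py <<'E'
from fit import *
Y=np.radians(75)
def th(p,m):
    a=np.radians(35);M=Rz(p[2] if len(p)>2 else Y)
    y=M@np.array([-np.sin(a),0,np.cos(a)]);z=M@np.array([np.cos(a),0,np.sin(a)]);x=np.cross(y,z)
    return np.array([p[0],p[1],.110])+.033*y+np.stack([x,y,z],1)@np.array(m)/1000
F=[('scene',SH(545,117),(-13,33,8.5)),('scene',SH(494,178),(13,33,8.5)),('scene',SH(573,153),(-13,33,-8.5)),('scene',SH(525,208),(13,33,-8.5)),
('top',TH(606,160),(-13,33,-8.5)),('top',TH(602,238),(13,33,-8.5))]
for c in(('scene',),('top',),('scene','top')):
  for f0 in([.53,-.31],[.53,-.31,1.3]):
    x,r=fit(F,f0,th,c);print('th',c,x.round(4),r.round(1).tolist(),'handle',th(x,(0,0,0)).round(4), 'seat in plate',(Rz(Y)[:2,:2].T@(x[:2]-[.5395,-.277])*1000).round(1))
xh=np.array([np.cos(Y),np.sin(Y),0]);t=-.5*xh-np.array([0,0,.866])
y=th(x[:2],(0,1000,0))-th(x[:2],(0,0,0))
x,r=fit(F,[.53,-.31],th);G=th(x,(0,6,0));T=G+.0188*t;print('y',y,'TCP target',T,'delta',(T-get_obs()['tcp_pos'])*1000,'standoff60',(T-.06*t-get_obs()['tcp_pos'])*1000)
E
python3 th.py
```

```text
th ('scene',) [ 0.531  -0.3044] [[0.1, -0.6], [-0.7, -1.3], [0.9, 0.9], [-0.3, 1.0]] handle [ 0.5261 -0.3227  0.137 ] seat in plate [-28.7   1.1]
th ('scene',) [ 0.5267 -0.3035  1.4259] [[-0.6, -0.8], [-0.4, -0.8], [0.5, 0.4], [0.4, 1.1]] handle [ 0.5239 -0.3222  0.137 ] seat in plate [-28.9   5.5]
th ('top',) [ 0.5347 -0.3023] [[0.6, -0.1], [-0.6, 0.1]] handle [ 0.5298 -0.3205  0.137 ] seat in plate [-25.6  -1.9]
th ('top',) [ 0.529  -0.3011  1.44  ] [[0.0, -0.2], [-0.0, 0.2]] handle [ 0.5265 -0.3199  0.137 ] seat in plate [-26.    3.9]
th ('scene', 'top') [ 0.5324 -0.3037] [[0.1, -1.2], [-0.7, -1.8], [0.8, 0.4], [-0.3, 0.4], [1.2, 0.7], [-0.0, 0.9]] handle [ 0.5275 -0.322   0.137 ] seat in plate [-27.6  -0.1]
th ('scene', 'top') [ 0.527  -0.3027  1.4459] [[-0.8, -1.3], [-0.4, -1.1], [0.4, -0.2], [0.5, 0.7], [0.6, 0.4], [0.6, 0.8]] handle [ 0.5247 -0.3215  0.137 ] seat in plate [-28.    5.4]
y [-0.14845251 -0.55403229  0.81915204] TCP target [ 0.52422633 -0.33441028  0.12566613] delta [  16.38866707 -238.60730934  -70.85125575] standoff60 [  24.15323842 -209.62953455  -18.89125575]
```

```bash

python3 -m inch '[[[5,-42,10],[0,0,-4.2],56],[[5,-42,0],[-9.7,2.6,0],56],[[5,-42,0],[-9.7,2.6,0],56],[[5,-42,0],[-9.6,2.6,0],56],[[4,-42,0],[0,0,0],56]]' 20
python3 -m inch '[[[0,0,0],[0,0,0],56],[[0,0,0],[0,0,0],56]]'
python3 look.py 8 320,190,420,290 340,170,440,250; python3 th.py|tail -1
python3 -c "
from h import *
o=get_obs();M=R.from_euler('xyz',o['ee_rot']).as_matrix();print(M.round(3),o['qpos'].round(2))"
```

```text
clock: 11.55
tcp_pos: [0.5333, -0.3035, 0.2055]
ee_rot: [-1.576, -0.526, -1.822]
wrist_force: [0.1, 0.0, -0.4]
finger_gap: 0.0564
clock: 11.8
tcp_pos: [0.5323, -0.3043, 0.2066]
ee_rot: [-1.573, -0.524, -1.827]
wrist_force: [0.3, -1.6, 0.7]
finger_gap: 0.0564
[ 0.53226982 -0.30430388  0.20664029] [-1.57318371 -0.52369972 -1.82725351] 0.056384229591782964 [ 0.27515187 -1.60578961  0.7413486 ]
y [-0.14845251 -0.55403229  0.81915204] TCP target [ 0.52422633 -0.33441028  0.12566613] delta [ -8.04440761 -30.01870425 -81.17542708] standoff60 [ -0.27983626  -1.04092946 -29.21542708]
[[-0.219 -0.129  0.967]
 [-0.838 -0.483 -0.255]
 [ 0.5   -0.866 -0.002]] [-0.36  0.42  1.44 -0.55  1.27  0.06]
```

View pics/scene8c.png

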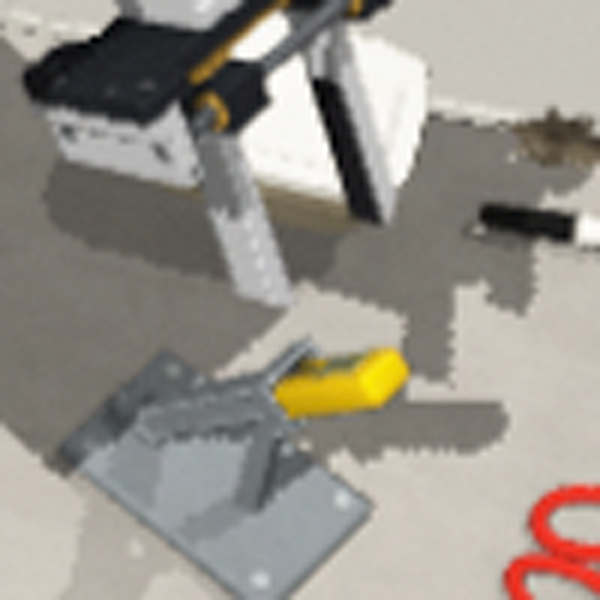

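View pics/top8c.png

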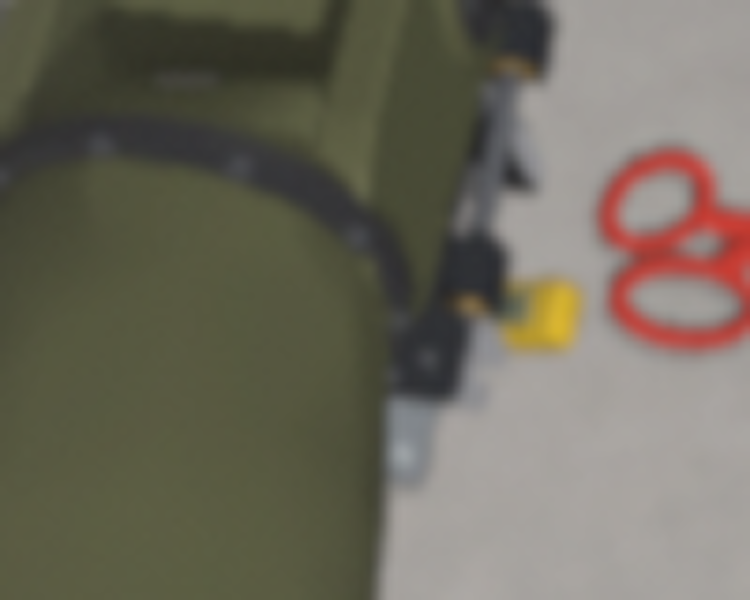

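The tool is aligned (tilt 30°) above the handle. The scene crop has the near tip at (265,300), the far tip at (380,220) and the handle at (345,385). I'll approach to a short standoff and check the lateral centring.

```bash

python3 -m inch '[[[0,-1,-29],[0,0,0],56],[[-4,-14,-26],[0,0,0],56],[[0,0,0],[0,0,0],56],[[0,0,0],[0,0,0],56]]' 20
python3 look.py 9 335,215,405,275 340,170,440,250; python3 th.py|tail -1
```

```text
clock: 12.4
tcp_pos: [0.5286, -0.3202, 0.1529]
ee_rot: [-1.572, -0.524, -1.829]
wrist_force: [-0.6, 0.5, 0.4]
finger_gap: 0.0564
[ 0.52857382 -0.32016651  0.1529469 ] [-1.57169374 -0.52428762 -1.82858253] 0.056384195230042136 [-0.59580829  0.54086054  0.36895986]
y [-0.14845251 -0.55403229  0.81915204] TCP target [ 0.52422633 -0.33441028  0.12566613] delta [ -4.40812331 -14.10915756 -27.37061213] standoff60 [ 3.35644804 14.86861723 24.58938787]
```

View pics/scene9c.png

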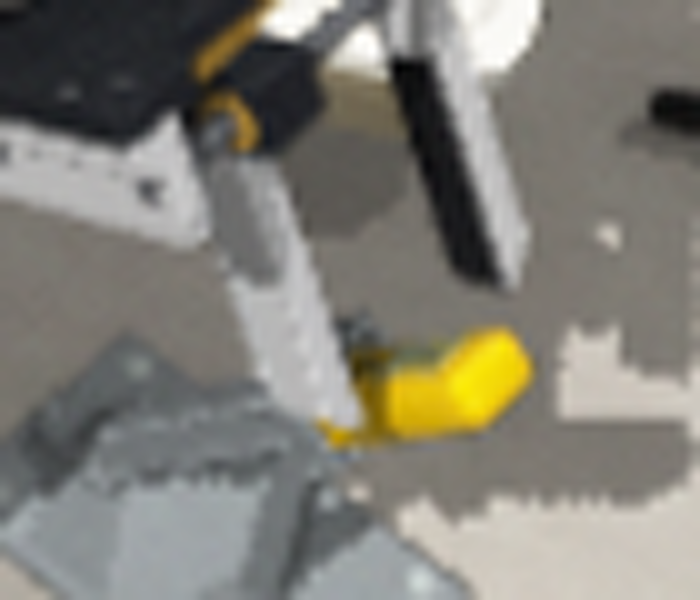

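```bash

python3 -m inch '[[[-2,-7,-13],[0,0,0],56],[[-2,-7,-13],[0,0,0],56],[[0,0,0],[0,0,0],56]]' 20
python3 look.py 10 335,215,405,275 340,170,440,250; python3 th.py|tail -1
```

```text
clock: 12.88
tcp_pos: [0.523, -0.3351, 0.1239]
ee_rot: [-1.576, -0.524, -1.828]
wrist_force: [-0.1, -0.1, 0.5]
finger_gap: 0.0561
[ 0.52304736 -0.33508373  0.12394739] [-1.5763641  -0.5237338  -1.82764285] 0.05612624270815081 [-0.10695255 -0.05084279  0.53773212]
y [-0.14845251 -0.55403229  0.81915204] TCP target [ 0.52422633 -0.33441028  0.12566613] delta [0.37429321 0.44958223 0.22312654] standoff60 [ 8.13886456 29.42735702 52.18312654]
```

View pics/scene10c.png

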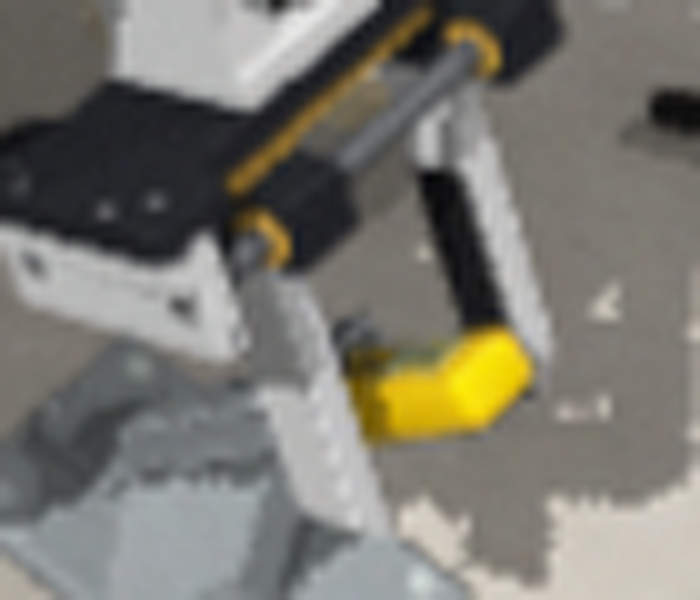

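The fingers straddle the handle evenly, so I'll close gently.

```bash

python3 -m inch '[[[0,0,0],[0,0,0],34],[[0,0,0],[0,0,0],34],[[0,0,0],[0,0,0],30]]' 8
python3 -m inch '[[[0,0,0],[0,0,0],27],[[0,0,0],[0,0,0],24],[[0,0,0],[0,0,0],22],[[0,0,0],[0,0,0],22]]' 8
```

```text
clock: 13.35
tcp_pos: [0.5241, -0.3347, 0.1258]
ee_rot: [-1.573, -0.524, -1.828]
wrist_force: [0.8, -1.2, 0.0]
finger_gap: 0.0314
clock: 13.85
tcp_pos: [0.5249, -0.3349, 0.1261]
ee_rot: [-1.571, -0.524, -1.829]
wrist_force: [6.1, -2.9, -0.7]
finger_gap: 0.0263
```

```bash

python3 -m inch '[[[1,-0.3,0],[0,0,0],22],[[0,0,0],[0,0,0],22]]' 8
python3 -m inch '[[[0,0,0],[0,0,0],22],[[0,0,0],[0,0,0],22]]' 25
```

```text
clock: 14.1
tcp_pos: [0.5252, -0.3351, 0.1258]
ee_rot: [-1.573, -0.524, -1.828]
wrist_force: [2.3, -0.0, 2.3]
finger_gap: 0.0261
clock: 14.35
tcp_pos: [0.5252, -0.335, 0.1258]
ee_rot: [-1.573, -0.524, -1.828]
wrist_force: [3.6, -0.3, 2.7]
finger_gap: 0.0259
```

```bash

python3 -m inch '[[[-1.5,-5.5,8.2],[0,0,0],22],[[-3,-11,16.4],[0,0,0],22],[[-3,-11,16.4],[0,0,0],22]]' 25
python3 -m inch '[[[-3,-11,16.4],[0,0,0],22],[[-3,-11,16.4],[0,0,0],22]]'
python3 look.py 11 300,170,440,290 330,150,450,240
```

```text
clock: 14.72
tcp_pos: [0.5169, -0.3632, 0.1676]
ee_rot: [-1.574, -0.524, -1.828]
wrist_force: [-0.2, -0.9, -0.6]
finger_gap: 0.026
clock: 14.98
tcp_pos: [0.5111, -0.3854, 0.2007]
ee_rot: [-1.573, -0.524, -1.829]
wrist_force: [-0.4, -0.7, 0.5]
finger_gap: 0.026
[ 0.51105199 -0.38541386  0.20074865] [-1.57318191 -0.52421527 -1.82876674] 0.02604463072538532 [-0.44630602 -0.70723172  0.49758185]
```

View pics/scene11c.png

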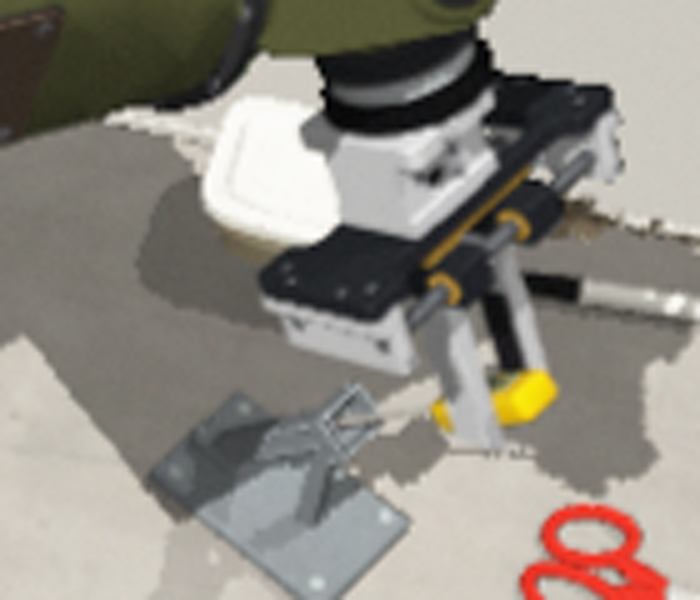

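The handle is held and the stem is sliding out of the sheath cleanly, about 90 mm drawn so far. I'll keep going.

```bash

python3 -m inch '[[[-3,-11,16.4],[0,0,0],22],[[-3,-11,16.4],[0,0,0],22],[[-3,-11,16.4],[0,0,0],22],[[-2,-7,25],[0,0,0],22],[[0,0,0],[0,0,0],22]]'
python3 look.py 12 300,150,440,270 330,150,450,240
```

```text
clock: 15.7
tcp_pos: [0.5005, -0.4255, 0.2759]
ee_rot: [-1.569, -0.525, -1.831]
wrist_force: [0.3, 1.0, -0.3]
finger_gap: 0.0259
[ 0.50053085 -0.42549688  0.27590843] [-1.56944159 -0.52531699 -1.83107064] 0.02588928076226589 [ 0.30374914  0.98282736 -0.27660229]
```

View pics/scene12c.png

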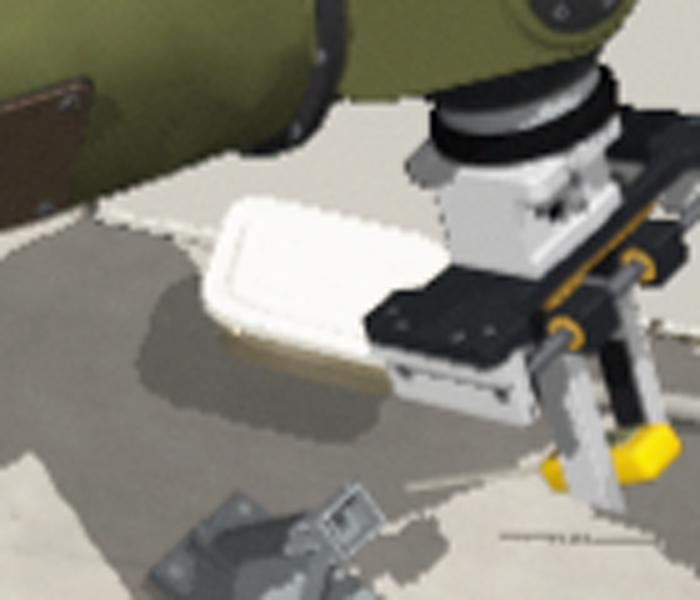

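View pics/top12c.png

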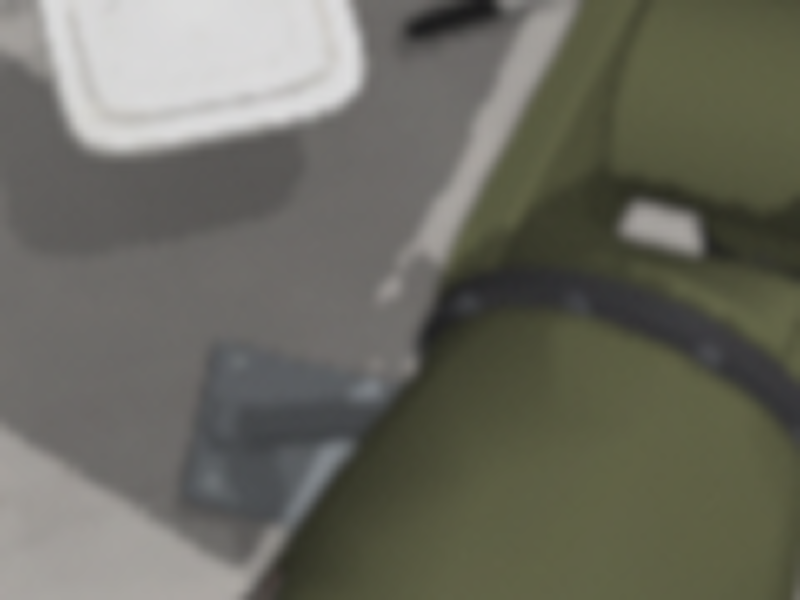

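The stem is out of the sheath, with its tip at about (408,490) in the scene crop. I'll turn it level (55° about the holder's -y axis, plus 4.3° of yaw to match the bin).

```bash

python3 -m inch '[[[0,0,0],[8.85,-2.37,0],22],[[0,0,0],[8.85,-2.37,0],22],[[0,0,0],[8.85,-2.37,0],22],[[0,0,0],[8.85,-2.37,0],22],[[0,0,0],[8.85,-2.37,0],22]]'
python3 -m inch '[[[0,0,0],[8.85,-2.37,0],22],[[0,0,0],[0,0,4.3],22],[[0,0,0],[0,0,0],22],[[0,0,0],[0,0,0],22]]'
python3 look.py 13 250,130,450,270 300,130,460,250
python3 -c "
from h import *
o=get_obs();M=R.from_euler('xyz',o['ee_rot']).as_matrix();print(M.round(3),o['qpos'].round(2))"
```

```text
clock: 16.42
tcp_pos: [0.5005, -0.4242, 0.273]
ee_rot: [-1.571, 0.281, -1.828]
wrist_force: [0.3, 0.7, -0.2]
finger_gap: 0.0262
clock: 16.92
tcp_pos: [0.5007, -0.424, 0.2733]
ee_rot: [-1.57, 0.435, -1.755]
wrist_force: [0.0, 0.4, -1.3]
finger_gap: 0.0258
[ 0.50071106 -0.42401864  0.27330206] [-1.57016726  0.43532208 -1.75453857] 0.02583545468373378 [ 0.03812251  0.39370593 -1.33398265]
[[-0.165  0.078  0.983]
 [-0.892  0.414 -0.183]
 [-0.421 -0.907  0.001]] [-0.89  0.69  0.85  0.34  1.87 -0.65]
```

View pics/scene13c.png

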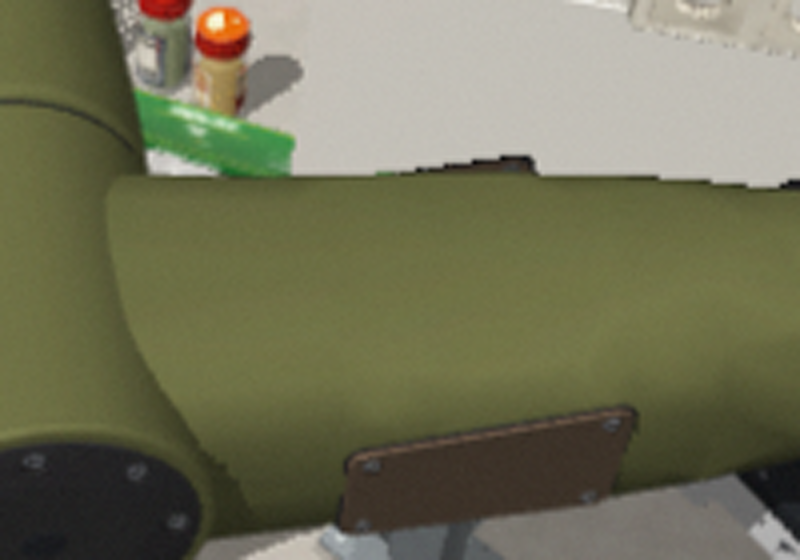

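View pics/top13c.png

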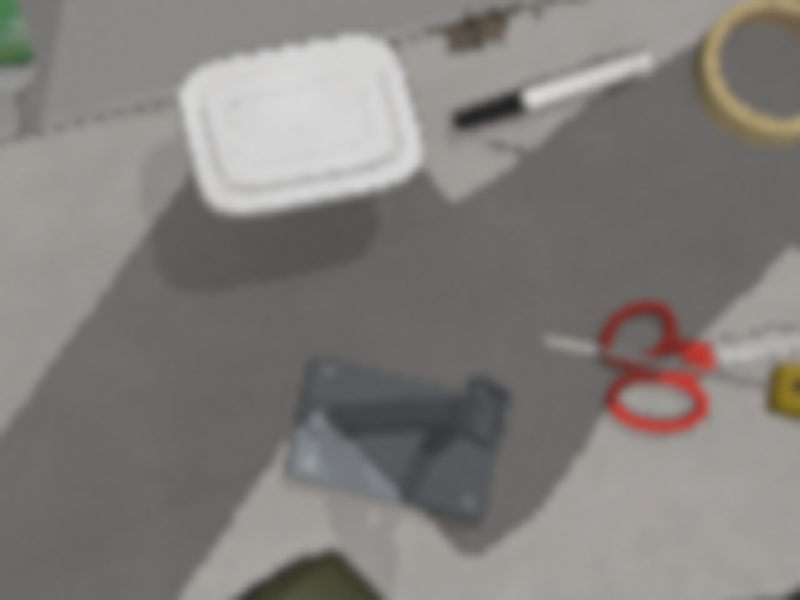

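The top view shows the stem tip at crop (545,338), with the stem lying level towards the bin. I'll carry it to a standoff in front of the lip.

```bash

python3 -m inch '[[[-3,59,0],[0,0,0],22],[[-3,59,0],[0,0,0],22],[[-2,59,0],[0,0,0],22],[[-2,59,0],[0,0,0],22],[[-2,61,-30],[0,0,0],22]]'
python3 -m inch '[[[0,0,-50],[0,0,0],22],[[0,0,-43],[0,0,0],22],[[0,0,0],[0,0,0],22],[[0,0,0],[0,0,0],22]]'
python3 look.py 14 220,150,340,270 220,170,360,280
```

```text
clock: 17.65
tcp_pos: [0.4887, -0.1306, 0.2475]
ee_rot: [-1.565, 0.434, -1.752]
wrist_force: [1.7, -0.7, -0.4]
finger_gap: 0.026
clock: 18.15
tcp_pos: [0.4892, -0.1328, 0.1549]
ee_rot: [-1.567, 0.435, -1.753]
wrist_force: [-0.4, 0.2, -0.8]
finger_gap: 0.026
[ 0.48924856 -0.1327993   0.15488921] [-1.56727449  0.43459404 -1.7527311 ] 0.02598588708764802 [-0.43952068  0.22977508 -0.75497642]
```

View pics/scene14c.png

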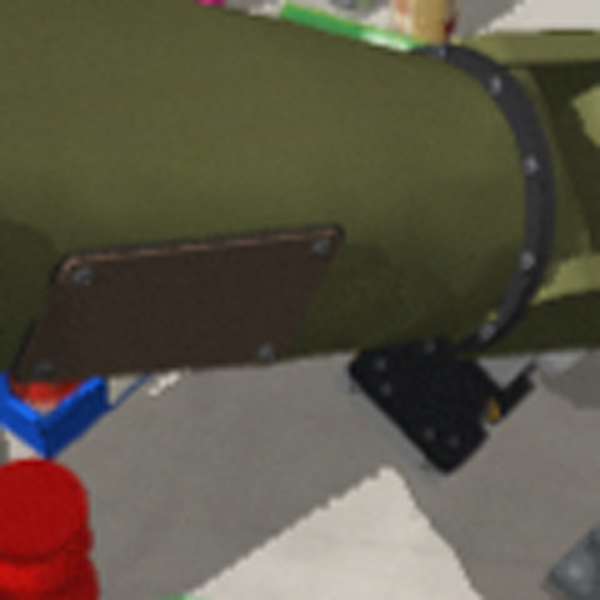

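View pics/top14c.png

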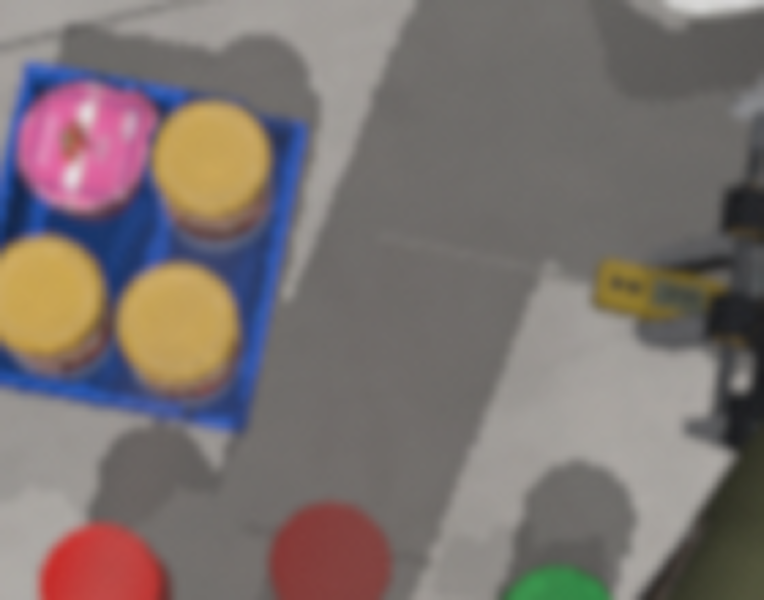

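```bash
python3 - <<'E'
from h import *
f=cv2.imread('pics/top14.png')[...,::-1].copy()
c=f[200:240,280:345].astype(float);c=np.clip((c-60)*1.6,0,255).astype(np.uint8)
cv2.imwrite('pics/st14.png',cv2.resize(c,None,fx=12,fy=12,interpolation=cv2.INTER_CUBIC)[...,::-1])
E
```

```text
(no output)
```

View pics/st14.png

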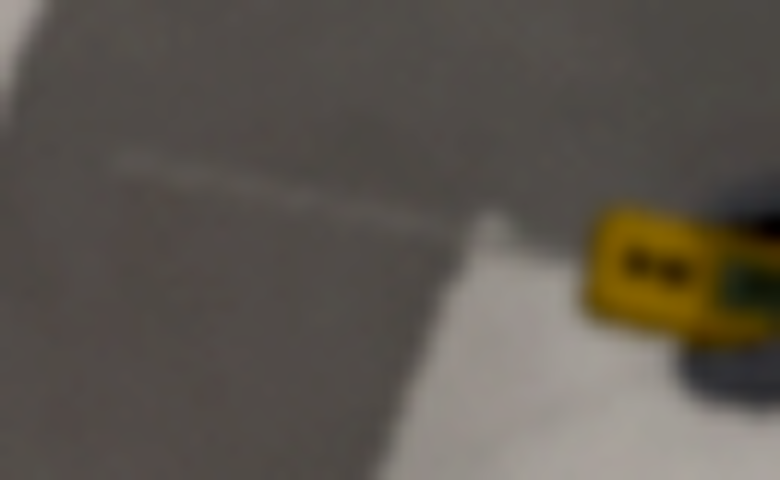

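```bash
cat > tipm.py <<'E'
from h import *
B=np.array([.5419,.1395]);a=np.radians(79.34);M=np.array([[np.cos(a),-np.sin(a)],[np.sin(a),np.cos(a)]])
def rep(tip,root):
    o=get_obs();T=o['tcp_pos'];t=R.from_euler('xyz',o['ee_rot']).as_matrix()[:,1];G=T-.0188*t
    print('G',G.round(4),'bin',(M.T@(G[:2]-B)*1000).round(1))
    p,q=onz('top',*tip,G[2]),onz('top',*root,G[2])
    print('tip',p.round(4),(M.T@(p[:2]-B)*1000).round(1),'root',q.round(4),(M.T@(q[:2]-B)*1000).round(1),'len',np.linalg.norm(p-q),'yaw',np.degrees(np.arctan2(*(p-q)[1::-1])))
E
python3 -c "
from tipm import *
rep((288.9,212.7),(328.9,221.5))"
```

```text
G [ 0.4878 -0.1407  0.172 ] bin [-285.4    1.3]
tip [0.5179 0.0067 0.172 ] [-134.9   -0.9] root [ 0.4932 -0.1015  0.172 ] [-245.8    3.3] len 0.11100198326996157 yaw 77.180645537841
```

```bash
python3 - <<'E'
from tipm import *
f=cv2.imread('pics/top14.png').astype(float).sum(2)
us=[];vs=[]
for u in range(290,317):
    c=f[205:228,u]; v0=212.7+(u-288.9)*.222-205
    i=np.arange(len(c)); w=(abs(i-v0)<3.1); bg=np.polyval(np.polyfit(i[~w&(abs(i-v0)<7)],c[~w&(abs(i-v0)<7)],1),i)
    d=np.clip((c-bg)*w,0,None)
    if d.sum()>8: us.append(u);vs.append((d*i).sum()/d.sum()+205)
us=np.array(us);vs=np.array(vs)
p=np.polyfit(us,vs,1);r=vs-np.polyval(p,us);k=abs(r)<.4;p=np.polyfit(us[k],vs[k],1);print(p,r.round(1))
rep((288.9,np.polyval(p,288.9)),(329,np.polyval(p,329)))
E
```

```text
[  0.22707367 146.96341609] [ 0.  -0.1 -0.2 -0.2 -0.1  0.2 -0.1 -0.1 -0.  -0.1  0.1  0.   0.2  0.3
  0.3 -0.1  0.1 -0.   0.3  0.3 -0.1 -0.1 -0.1 -0.  -0.1 -0.4]
G [ 0.4878 -0.1407  0.172 ] bin [-285.4    1.3]
tip [0.5182 0.0067 0.172 ] [-134.8   -1.3] root [ 0.4927 -0.1018  0.172 ] [-246.2    3.7] len 0.1114414337760481 yaw 76.78391379963297
```

```bash
python3 - <<'E'
from h import *
for z in(.172,.1,.051): print(z,proj('scene',[[.493,-.102,z],[.518,.007,z]]).round(0).tolist())
E
```

```text
0.172 [[294.0, 220.0], [263.0, 197.0]]
0.1 [[293.0, 236.0], [263.0, 214.0]]
0.051 [[292.0, 246.0], [264.0, 224.0]]
```

```bash

python3 -m inch '[[[0,0,-40],[0,0,0],22],[[0,0,-40],[0,0,0],22],[[0,0,-35],[0,0,0],22],[[0,0,0],[0,0,0],22],[[0,0,0],[0,0,0],22]]'
python3 look.py 15 230,180,330,260 270,195,350,245
```

```text
clock: 18.88
tcp_pos: [0.4896, -0.133, 0.0399]
ee_rot: [-1.567, 0.435, -1.752]
wrist_force: [-0.5, 0.6, 0.3]
finger_gap: 0.0259
[ 0.48955939 -0.13298891  0.03994873] [-1.56694394  0.43460985 -1.75241363] 0.025944528740322836 [-0.51998228  0.60820112  0.28206811]
```

View pics/scene15c.png

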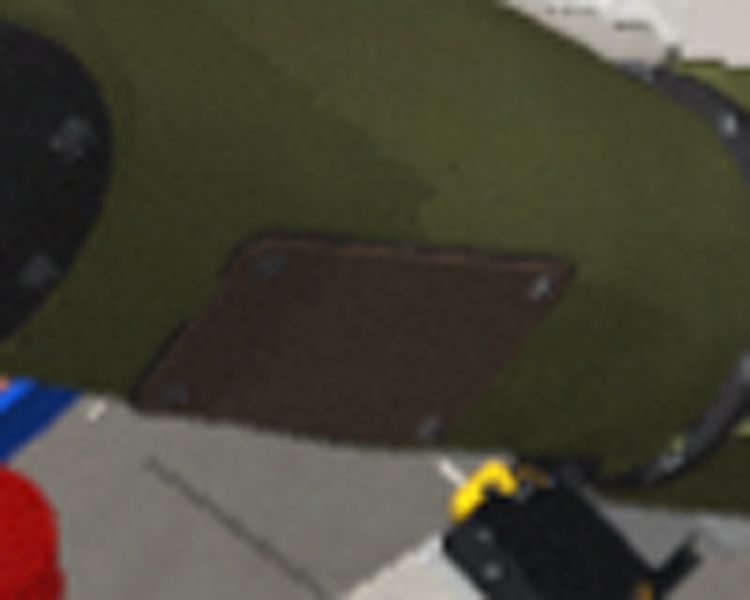

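View pics/top15c.png

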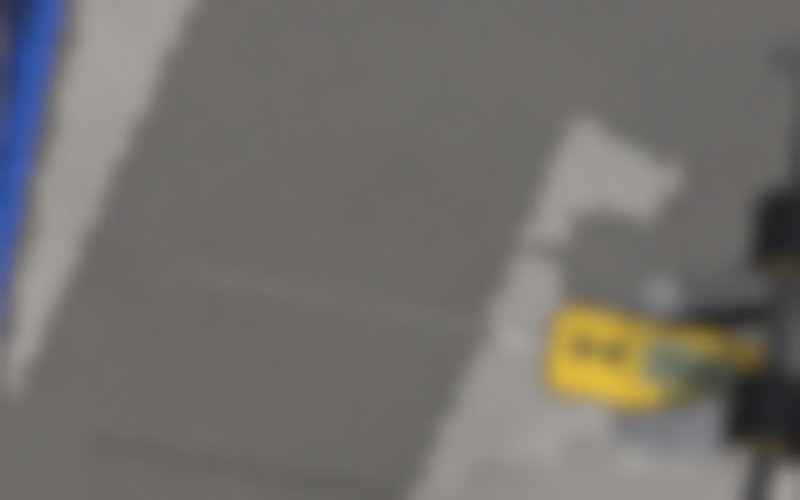

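```bash
python3 - <<'E'
from h import *
from scipy.optimize import least_squares
def model(T,e,off,dp,dy,m):
    A=R.from_euler('xyz',e).as_matrix();G=T-.0188*A[:,1]
    y0=np.array([.9063,-.4226,0]); y0=R.from_rotvec([0,0,dp]).apply(y0); # pitch about jaw axis
    y0=y0+np.array([0,0,dy]);y0/=np.linalg.norm(y0)
    return G+A@y0*(m-off)
d=[('scene',(.50053,-.425497,.275908),(-1.56944,-.525317,-1.83107),-.145,(381.2,247.6)),
('scene',(.50053,-.425497,.275908),(-1.56944,-.525317,-1.83107),-.033,(408.6,243)),
('top',(.48925,-.1328,.15489),(-1.56727,.43459,-1.75273),-.145,(288.9,212.56)),
('top',(.48925,-.1328,.15489),(-1.56727,.43459,-1.75273),-.033,(329,221.67)),
('top',(.50071,-.42402,.27330),(-1.570167,.43532,-1.75454),-.145,(300+545.5/5-.5,130+339/5-.5)),
]
for dp in(0,.05,-.05,.1,-.1):
    print(dp,[(proj(n,model(np.array(T),e,.006,dp,0,m))[0]-np.array(uv)).round(1).tolist() for n,T,e,m,uv in d])
r=lambda p:np.concatenate([proj(n,model(np.array(T),e,p[0],p[1],p[2],m))[0]-np.array(uv) for n,T,e,m,uv in d])
s=least_squares(r,[.006,0,0]);print(s.x,np.degrees(s.x[1:]),r(s.x).round(1))
A=R.from_euler('xyz',(-1.56727,.43459,-1.75273)).as_matrix();
for dp in (0,s.x[1]): print(A@R.from_rotvec([0,0,dp]).apply([.9063,-.4226,0]))
E
```

```text
0 [[0.6, 1.6], [3.3, -0.1], [-0.4, 1.1], [0.1, -0.8], [-0.2, 1.0]]
0.05 [[-1.1, -0.9], [2.9, -0.8], [-0.3, 0.5], [0.2, -0.9], [0.8, 0.2]]
-0.05 [[2.4, 4.1], [3.8, 0.6], [-0.4, 1.7], [0.1, -0.6], [-1.0, 1.7]]
0.1 [[-2.7, -3.4], [2.4, -1.5], [-0.0, -0.1], [0.4, -1.0], [2.0, -0.6]]
-0.1 [[4.2, 6.5], [4.4, 1.3], [-0.2, 2.3], [0.1, -0.5], [-1.7, 2.6]]
[ 0.00774127  0.03082458 -0.00611768] [ 1.7661181 -0.3505172] [-0.7 -0.1  2.6 -0.5 -0.9  0.3 -0.4 -1.  -0.2 -0. ]
[-0.18239415 -0.98320895  0.00172664]
[-0.18222029 -0.98281219 -0.02909321]
```

In the scene crop the forearm hides the stem except for its root at about (448,465). The top view shows the stem running from crop (190,268) to (550,350). A fit over all views suggests the tip is about 1.8° up, so I'll correct by 1.2° and advance to just outside the lip.

```bash

python3 -m inch '[[[3,22,-2],[-1.2,0.2,0],22],[[3,22,0],[0,0,0],22],[[0,0,0],[0,0,0],22],[[0,0,0],[0,0,0],22]]'
python3 look.py 16 200,170,320,260 215,175,315,250
```

```text
clock: 19.48
tcp_pos: [0.495, -0.0891, 0.0368]
ee_rot: [-1.568, 0.414, -1.753]
wrist_force: [-0.0, 0.9, -0.7]
finger_gap: 0.0259
[ 0.49498535 -0.08906721  0.03677285] [-1.56773576  0.41365671 -1.75259702] 0.02593543294201709 [-0.04585206  0.8659912  -0.69862285]
```

View pics/scene16c.png

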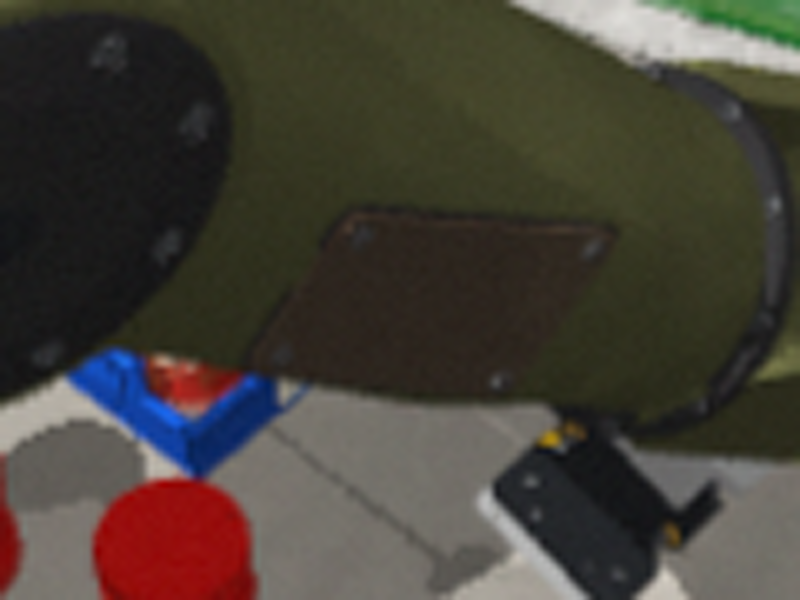

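View pics/top16c.png

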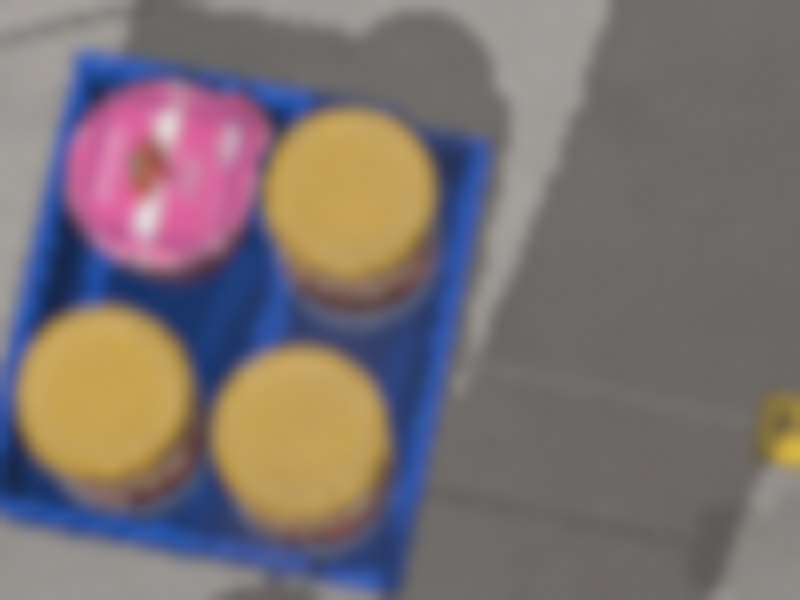

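In the top crop the stem runs from (490,367) to (760,425) and its shadow on the table from (435,490) to (690,545). They look parallel, so the stem is close to level. I'll quantify that and the aisle line.

```bash
cat > line.py <<'E'
from tipm import *
def line(f,us,v0f,sgn,h=2.6):
    U=[];V=[]
    for u in us:
        v0=v0f(u);lo=int(v0-9);c=sgn*f[lo:lo+19,u];i=np.arange(lo,lo+19)
        w=abs(i-v0)<h;b=(~w)&(abs(i-v0)<6);bg=np.polyval(np.polyfit(i[b],c[b],1),i);d=np.clip((c-bg)*w,0,None)
        if d.sum()>6:U.append(u);V.append((d*i).sum()/d.sum())
    U=np.array(U);V=np.array(V);p=np.polyfit(U,V,1)
    for _ in range(3):
        k=abs(V-np.polyval(p,U))<.4;p=np.polyfit(U[k],V[k],1)
    return p,k.sum(),len(U)
def P(c,s=8,o=(215,175)): return np.array(o)+(np.array(c)+.5)/s-.5
E
python3 - <<'E'
from line import *
f=cv2.imread('pics/top16.png').astype(float).sum(2)
def mk(a,b):
    a,b=P(a),P(b);return lambda u:a[1]+(u-a[0])*(b[1]-a[1])/(b[0]-a[0])
p,k,n=line(f,range(278,308),mk((490,367),(760,425)),1);q,k2,n2=line(f,range(272,300),mk((435,490),(690,545)),-1)
print(p,k,n,q,k2,n2)
z=.054
a,b=[onz('top',u,np.polyval(p,u),z) for u in(276,309)];c,d=[onz('top',u,np.polyval(q,u),0) for u in(272,300)]
for n,x,y in(('stem',a,b),('shadow',c,d)):
    print(n,x.round(4),(M.T@(x[:2]-B)*1000).round(1),(M.T@(y[:2]-B)*1000).round(1),'yaw',np.degrees(np.arctan2(*(x-y)[1::-1])))
for z in(.0925,.055):
    print(z,(M.T@(onz('top',*P((303,432)),z)[:2]-B)*1000).round(1),(M.T@(onz('top',*P((352,192)),z)[:2]-B)*1000).round(1))
o=get_obs();A=R.from_euler('xyz',o['ee_rot']).as_matrix();G=o['tcp_pos']-.0188*A[:,1];print('G',G,(M.T@(G[:2]-B)*1000).round(1),'tool yaw',np.degrees(np.arctan2(-A[0,2]*-1,1)),A[:,2])
E
```

```text
[  0.21771718 160.13806417] 29 30 [  0.19858563 182.80693733] 28 28
stem [0.5214 0.043  0.054 ] [-98.6   2.3] [-199.8    5.7] yaw 77.38622677600081
shadow [0.4799 0.056  0.    ] [-93.6  45.5] [-182.2   46.7] yaw 78.57498536622363
0.0925 [-37.9  46.8] [-37.8 -44.6]
0.055 [-34.1  40.4] [-34.  -53.9]
G [ 0.49338736 -0.09663033  0.05360353] [-241.    4.] tool yaw 44.51374102723149 [ 0.9831688  -0.18268631  0.00219645]
```

```bash

python3 -m inch '[[[4,-1,-2],[-0.8,0.15,1.5],22],[[0,0,0],[0,0,0],22],[[0,0,0],[0,0,0],22]]'
python3 look.py 17 200,170,320,260 215,175,315,250
python3 - <<'E'
from line import *
f=cv2.imread('pics/top17.png').astype(float).sum(2)
p,k,n=line(f,range(278,306),lambda u:160.1-1.2+.217*u,1,3.2);q,k2,n2=line(f,range(272,298),lambda u:182.8-1.2+.1986*u,-1,3.2)
print(p,k,n,q,k2,n2)
a,b=[onz('top',u,np.polyval(p,u),.052) for u in(276,309)];c,d=[onz('top',u,np.polyval(q,u),0) for u in(272,300)]
for n,x,y in(('stem',a,b),('shadow',c,d)):
    print(n,(M.T@(x[:2]-B)*1000).round(1),(M.T@(y[:2]-B)*1000).round(1))
o=get_obs();A=R.from_euler('xyz',o['ee_rot']).as_matrix();G=o['tcp_pos']-.0188*A[:,1];print('G',G,(M.T@(G[:2]-B)*1000).round(1))
E
```

```text
clock: 19.95
tcp_pos: [0.4986, -0.0894, 0.0339]
ee_rot: [-1.57, 0.4, -1.727]
wrist_force: [0.1, 0.4, -0.4]
finger_gap: 0.026
[ 0.49860528 -0.08944545  0.0339067 ] [-1.56971873  0.39998886 -1.72722286] 0.02604002972926281 [ 0.11145869  0.35891903 -0.37545138]
[  0.18639629 169.03468831] 27 28 [  0.20391279 179.86155873] 25 26
stem [-98.6   2.7] [-199.4    3. ]
shadow [-92.7  40.8] [-181.5   42.5]
G [ 0.49738142 -0.0966833   0.0512872 ] [-2.403e+02  1.000e-01]
```

View pics/top17c.png

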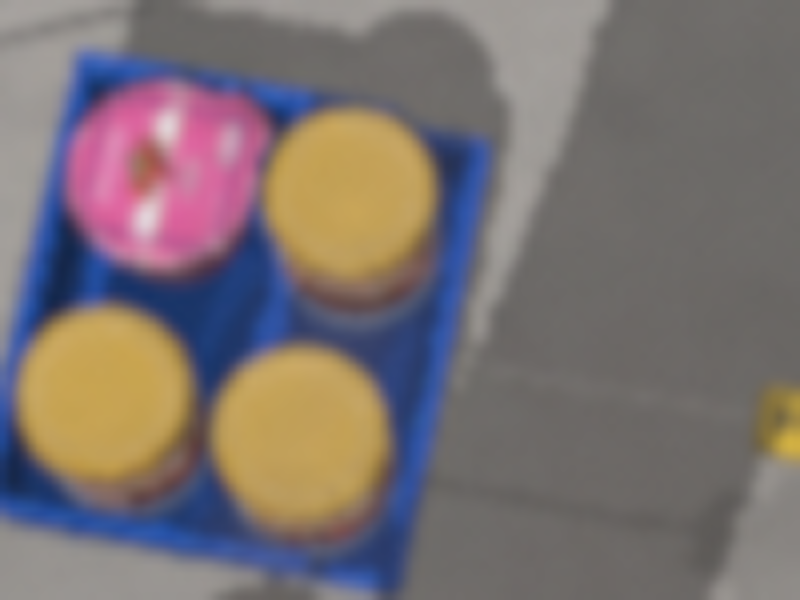

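The stem is now parallel to the aisle, within about 1° of level, and on the line y≈2.8 mm against an aisle centre of about 2.7. I'll go in over the lip.

```bash

python3 -m inch '[[[5.5,29,1],[0.4,0,0],22],[[5.5,29,0],[0,0,0],22],[[5.4,29,0],[0,0,0],22],[[0,0,0],[0,0,0],22]]'
python3 -m inch '[[[5.4,29,0],[0,0,0],22],[[0,0,0],[0,0,0],22],[[0,0,0],[0,0,0],22],[[0,0,0],[0,0,0],22]]'
python3 look.py 18 200,150,320,240 215,175,315,250
python3 -c "
from tipm import *
o=get_obs();A=R.from_euler('xyz',o['ee_rot']).as_matrix();G=o['tcp_pos']-.0188*A[:,1];print('G',G,(M.T@(G[:2]-B)*1000).round(1))"
```

```text
clock: 20.55
tcp_pos: [0.5149, -0.0011, 0.0351]
ee_rot: [-1.571, 0.407, -1.725]
wrist_force: [0.2, -0.5, -0.4]
finger_gap: 0.0261
clock: 21.05
tcp_pos: [0.5204, 0.0257, 0.035]
ee_rot: [-1.571, 0.407, -1.728]
wrist_force: [0.3, 1.2, -0.7]
finger_gap: 0.0265
[0.52039871 0.02572257 0.03501405] [-1.57060434  0.40667076 -1.72838404] 0.02649434859136793 [ 0.27944994  1.19691753 -0.69002965]
G [0.51924319 0.01858542 0.05228345] [-1.23e+02 -1.00e-01]
```

View pics/top18c.png

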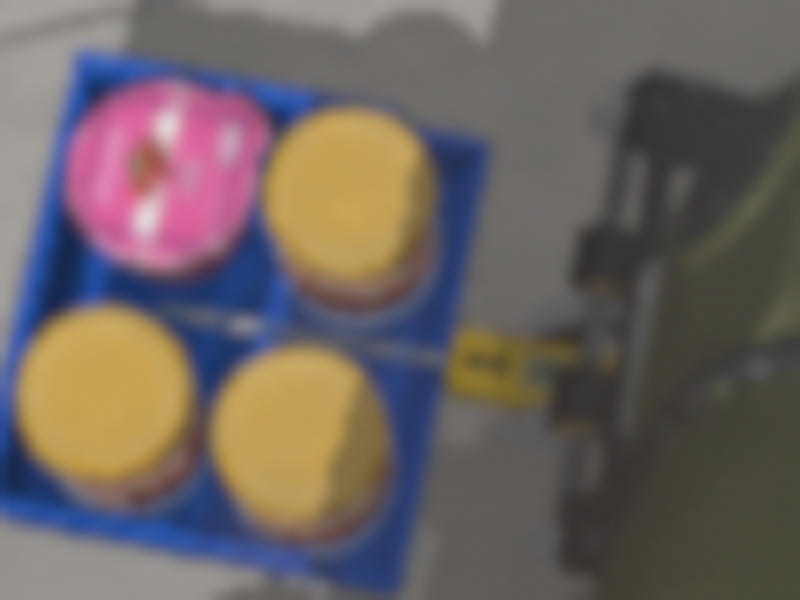

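View pics/scene18.png

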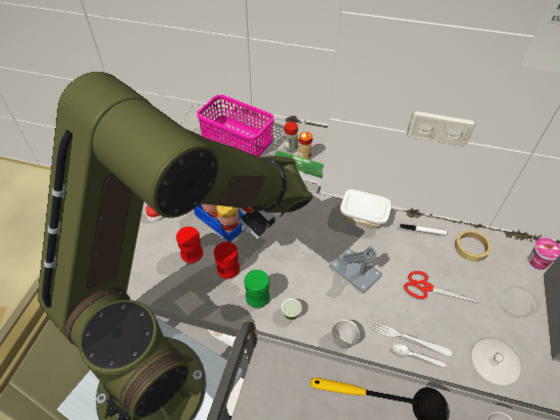

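```bash
python3 - <<'E'
from line import *
for c in((160,303),(240,323),(340,343),(430,357),(453,362)): print((M.T@(onz('top',*P(c),.052)[:2]-B)*1000).round(1))
f=cv2.imread('pics/top18.png')[...,::-1]
c=f[205:225,225:275].astype(float);c=np.clip((c-20)*1.5,0,255).astype(np.uint8)
cv2.imwrite('pics/st18.png',cv2.resize(c,None,fx=15,fy=15,interpolation=cv2.INTER_CUBIC)[...,::-1])
E
python3 lids.py 18
```

```text
[29.2  1.2]
[-2.1  3.3]
[-40.7   3.9]
[-75.1   3. ]
[-84.    3.3]
scene [ 22  13 219] [0.478  0.1065] bin [-44.2  56.7] [0.4805 0.1087]
top [ 21  19 294] [ 0.8573 -0.7869] bin [-852.1 -481.4] [ 0.8593 -0.7897]
top [ 21  21 336] [0.5774 0.0957] bin [-36.4 -43. ] [0.5784 0.096 ]
top [ 21  21 360] [0.5025 0.1821] bin [34.6 46.6] [0.5033 0.1827]
top [ 21  21 344] [0.4876 0.1122] bin [-36.9  48.3] [0.4883 0.1124]
top [ 45  17 332] [ 0.2063 -0.3678] bin [-560.7  236. ] [ 0.206  -0.3692]
```

View pics/st18.png

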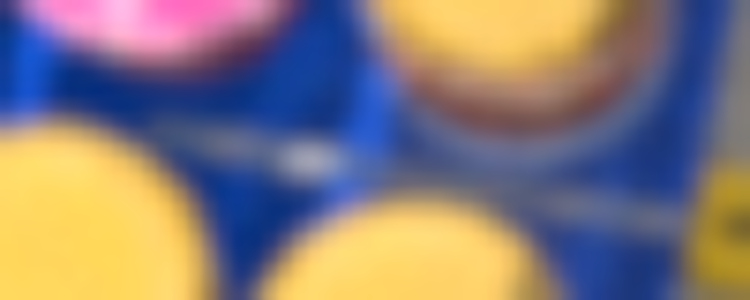

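The tip is at bin x≈29 mm, past the fronts of both back packs. It lies centred in the aisle at z≈52 mm, the jars are unmoved and the wrist force is about 1 N. I'll hold, do a final check and hand in.

```bash

python3 -m inch '[[[0,0,0],[0,0,0],22],[[0,0,0],[0,0,0],22],[[0,0,0],[0,0,0],22],[[0,0,0],[0,0,0],22]]'
python3 -c "
from cell import *
o=get_obs();print(abs(o['joint_velocities']).max(),o['wrist_force'],o['finger_gap'],o['clock']);print(hand_in())"
```

```text
clock: 21.65
tcp_pos: [0.5204, 0.0266, 0.035]
ee_rot: [-1.571, 0.407, -1.727]
wrist_force: [-0.3, 0.1, -0.6]
finger_gap: 0.0257
0.0014562675996648022 [-0.34315912  0.06111175 -0.55253199] 0.025698229445305934 21.65
the job is handed in; nothing more can be done
None
```

I packed both yellow-lidded jars in the two front places. I then drew the thermometer from its sheath, turned it level with the display up, and brought the stem in over the lip along the aisle. I handed in at 21.65 s while still holding it there.

**Last checks**
- **Jars:** the lids are at bin (-36, -43) and (-37, +48) mm in the top view, 91 mm apart. Both jars look upright, and jar_c and the tub are where they were.
- **Stem:** the tip is at bin x ≈ 29 mm, past the fronts of the back packs. The stem's y is about 1 to 4 mm in the image, against an aisle centre of about 2.7 mm. Its height is about 52 mm.
- **Rest:** joint speed was about 0.001 rad/s and wrist force under 1 N, so the stem is not pressing on anything.

**Less certain**
- **Camera bias:** the scene camera was off by about 4 mm, which I corrected using the fingers. The image and arm positions still differed by about 2 to 3 mm sideways. For the final line I used the image throughout.
- **Level:** in the last pose I could check this only from above, because the forearm hid the stem from the scene camera. An earlier fit said the tip was about 1.8° up. After corrections, the shadow put it about 0.9° down, so I raised it 0.4°. I take it as level within about 1°.

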